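Make up two finishing kits in a joiner's sanding shop

TASK

Make up the two kits from the stock on the bench, one thing to a bay, in order of use counted from the end of the tray that has the white label card: in the green three-bay tray the scraper, then the red-brown coarse block, then the dusting brush; in the blue two-bay tray the filling knife, then the grey fine block. Lay each one down gently in the middle of its bay, flat on the tray's floor and straight across the tray (a tool's handle may point to either side); do not drop or throw anything. Leave the yellow block, the abrasive roll and the white moulding where they are.

Things in the scene. Friction and masses are not known exactly. Their poses are not given: they have to be found in the camera images.
- long_tray: shallow green metal tray, 278 x 208 mm (x, y), fixed; origin: centre of its underside. Floor 3 mm thick, rim 16 high, 4 thick; bright ribs along y (4 thick, tops at 9 mm) part it into three bays centred at x = -90, 0 and +90 mm, each 90 mm pitch in x, 200 across in y. The -x end has the white label card on a 26 x 90 mm tab: the bay next to it is the first. Lies left or right, turned any way
- short_tray: shallow blue metal tray, 188 x 208 mm (x, y), fixed; origin: centre of its underside. Floor 3 mm thick, rim 16 high, 4 thick; bright ribs along y (4 thick, tops at 9 mm) part it into two bays centred at x = -45 and +45 mm, each 90 mm pitch in x, 200 across in y. The -x end has the white label card on a 26 x 90 mm tab: the bay next to it is the first. Lies left or right, turned any way
- scraper: pull scraper: black handle with an orange inlay (x from -85 to 15 mm, 26 mm wide, 20 mm high), steel neck, T-shaped 60 mm wide steel head at +x, 20 mm high; 170 mm long, lying along x, handle to -x; origin: mid-length on its underside, z up. Balances near the origin: grip the handle across y at x = -10 mm
- filling_knife: filling knife: pale wooden handle (x from -85 to 15 mm, 24 mm wide, 18 mm high) with brass rivets and ferrule, flared thin steel blade up to 50 mm wide at +x, at 9 mm height; 170 mm long, lying along x, handle to -x; origin: mid-length on its underside, z up. Balances near the origin: grip the handle across y at x = -10 mm
- dusting_brush: dusting brush: white handle (x from -85 to 0 mm, 26 mm wide, 18 mm high), steel ferrule 46 mm wide, then stiff dark blue-black bristles 48 mm wide at +x; at most 20 mm high; 170 mm long, lying along x, handle to -x; origin: mid-length on its underside, z up. Balances near the origin: grip the handle across y at x = -10 mm
- coarse_block: coarse sanding block: red-brown abrasive paper wrapped round cork, a narrow cork strip showing along the middle of its top; 95 x 54 x 32 mm (x, y, z), rigid; origin: centre of its underside, x along its length, z up. Grip it across y
- fine_block: fine sanding block: grey, darker grey top; 95 x 54 x 32 mm (x, y, z), rigid; origin: centre of its underside, x along its length, z up. Grip it across y
- medium_block: medium sanding block: yellow ochre; belongs to neither kit, stays in the stock; 95 x 54 x 32 mm (x, y, z), rigid; origin: centre of its underside, x along its length, z up
- abrasive_roll: bystander: red-brown roll of abrasive standing on end beyond the stock, 96 mm across, 70 mm high; origin: centre of its underside
- moulding: bystander: length of white-painted moulding lying flat along y beyond the stock, 70 x 300 x 22 mm; origin: centre of its underside

How it is judged:
By the outcome, as a careful person would: the job done as asked, in the order asked, and still so for the second after the job is handed in, with the robot touching nothing.
It also fails if it takes over 128 s, if anything falls off the work surface, if the arm or the gripper's body presses on something with over 40 N, if the wrist force passes 120 N, or if a joint passes its speed limit or range.

ROBOT

A 7-joint arm with a two-finger parallel gripper is mounted at the origin on the work surface. World frame = base frame: x ahead of the robot, y to its left, z up, the work surface at z = 0. Lengths are in m, angles in rad, forces in N, time in s.
With the tool pointing down it reaches from about 0.425 to 0.95 m from the base axis. Payload 16.7 kg.
Tool frame: the origin (TCP) lies at the very end of the fingers, on their centre line; the grasp point (between the pads) lies behind it (manip.grasp_offset is the z of the grasp point in the tool frame, in m); z points along the fingers, y is the line along which they close (so a half turn about z gives the same grasp; the last joint's range is limited). The gripper opens to 94 mm and grips with 3 to 60 N. Pads are 16 mm wide; open, the fingers measure 119 mm over their backs; the gripper's body (75 mm by 177 mm) begins 78 mm behind the grasp point.
Start: joints at [1.192, 0.426, 0.074, 1.606, -0.034, 1.111, -0.067], TCP at [0.154, -0.657, 0.205] pointing down, gripper open.
Joint ranges: [-2.85, 2.85], [-0.5, 2.14], [-1.23, 1.37], [0.21, 2.46], [-1.02, 4.16], [0.16, 2.05], [-2.73, 2.73]. Speed limits (rad/s): [1.89, 1.89, 2.39, 2.39, 3.01, 3.01, 3.01].

INTERFACE

Orientations are given as a unit quaternion [w, x, y, z].
In Python, from station import manip gives the robot as it stands. The module is installed in compiled form; this text tells all that it offers.
- The arm moves only by the tool step_arm, never from a script. Its argument "increments" is a list of rows, each a list of 7 numbers: the shift along the tool's x, y, z in m, then the turn, a rotation vector about the tool's x, y, z in rad, then the closure, from -1 (fully open) to 1 (shut). In form: [[dx, dy, dz, ax, ay, az, fingers], ...]. A call has 1 to 12 rows; each row shifts and turns the commanded pose from where the row before left it, along the tool's axes as they then stand; what a row does not reach is not made up. A row lasts 1/10 s, in which the tool goes at most 50 mm and 8.59 degrees, less where a joint would pass 70% of its speed; a pose out of reach is approached as far as the arm can. A call is refused whole if a number of a shift passes 0.05 or a number of a turn 0.15, either way. A call with a gripper value outside its range is refused whole. The fingers move at their own pace and stop on an object; "newtons" is the grip in N (left out, the last holds). Time passes only in rows, so rows that do not move let the fingers close. It gives the time, the measured TCP pose, the force, the opening and the grip force at its end, in the units of the state.
- manip.observe(): the state, without advancing time (a new reading comes with each control period).
- manip.grab_frame(name): name is "scene" or "top" or "wrist"; returns the picture (400x640x3 uint8, red, green, blue); there is no depth.
- manip.camera_model(name): a dict with "fx", "fy", "cx", "cy" (pixels), "eye" and "attitude" of the camera in the world. Camera axes: x right, y down, z forward; pixel columns grow to the right and rows downward; lengths in m; the calibration is good to about 2 mm. A picture is of the moment at which its call begins: read the wrist's pose just before it. camera_model takes no time and is no camera call; for the wrist camera it gives the pose at the moment of the call.
- manip.hand_in(): hands the job in; it is judged then, once.
Trained networks look in the newest picture that a camera, given by its name, has taken for a name from the list of things; names that differ only in an ending like _2 or _b are one class to them, and where a whole thing is asked for, a point or a joint stands for the part that bears it (a point fixed in the world has none). Each returns a list of dicts, best first, with "score" (0 to 1); they miss things now and then, are a little off and sometimes report something else, mostly with a low value. They report only what shows in the picture. A call takes as long as a camera call.
- manip.recognise(target, camera): "position" ([x, y, z] in m, in the coordinates of the camera as it stood for that picture, good to about 4 mm: the middle of the surface that is visible of it).
- manip.landmark_of(target, camera): "position" ([x, y, z] in m, in the coordinates of the camera as it stood for that picture, good to about 4 mm: a listed point, or the origin of a listed thing).
The state is a dict: "time": time; "q": joint angles; "qd": joint speeds; "tau": joint torques, N m; "ee_pos": TCP position; "tcp_rot": TCP orientation; "contact_force": force on the tool from outside, world axes, zero at the start; "wrist_torque": the same for the moment, N m; "finger_gap": opening from 0.0 (shut) to 1.0 (fully open); "gripper_force": force on a finger pad.
Only numpy, scipy, OpenCV 4.12 (cv2) and the standard library are available. Lean on these libraries where they do the work, as an engineer would, in place of code of your own. Each camera call takes 0.05 s, during which the arm holds its last target. There are 200 camera calls.

## Working session

There is one attempt and no reset: what is moved stays moved. The work goes in short steps, Python scripts to look and compute and a tool call to move; the robot and the scene stay as the last step left them, time stands still between calls to the robot, and variables do not carry over. Pictures are saved under pics/ and viewed, at most 14 in all, crops included, and the job is handed in when it is done.

Besides the shell and the picture viewer there is one more tool, called after "Call:" by a JSON object that holds its "op" and its "data". step_arm: Moves the arm, as the interface text tells. Its arguments: {"type":"object","properties":{"increments":{"type":"array"},"newtons":{"type":"number"}},"required":["increments"]}

```bash
mkdir -p pics; python3 - <<'E'
from station import manip
import cv2,numpy as np
np.set_printoptions(precision=4,suppress=True)
o=manip.observe();print(o['time'],o['ee_pos'],o['tcp_rot'],o['finger_gap'],manip.grasp_offset)
for c in ("top","scene"):
    m=manip.camera_model(c);print(c,m)
    im=manip.grab_frame(c);cv2.imwrite(f"pics/{c}0.png",im[:,:,::-1])
    for t in "long_tray short_tray scraper filling_knife dusting_brush coarse_block fine_block medium_block abrasive_roll moulding".split():
        for f in (manip.landmark_of,):
            r=f(t,c)[:2]
            for d in r: 
                p=np.array(d['position']); print(t,round(d['score'],2),p, m['fx']*p[0]/p[2]+m['cx'],m['fy']*p[1]/p[2]+m['cy'])
E
```

```text
0.0 [ 0.1536 -0.6568  0.2048] [-0.0006  0.9934  0.1146 -0.0001] 1.0001316381593761 -0.0188
top {'fx': 373.2674664639498, 'fy': 373.2674664639498, 'cx': 327.90986439047236, 'cy': 195.0831876064894, 'eye': array([0.4761, 0.0009, 1.086 ]), 'attitude': array([-0.0488,  0.713 , -0.6979,  0.0474])}
long_tray 0.97 [-0.3557  0.1123  1.0776] 204.69973278205833 233.9825347519066
short_tray 0.63 [0.3604 0.1381 1.0809] 452.3668862367185 242.77329503425466
scraper 0.94 [-0.105   0.1835  1.0714] 291.32867717867964 259.0131671623367
filling_knife 0.69 [0.0081 0.1641 1.075 ] 330.72239134708445 252.06290039414907
filling_knife 0.19 [ 0.0454 -0.1745  1.1212] 343.0243336889591 136.98902697684326
dusting_brush 0.76 [0.1101 0.1735 1.0712] 366.27501380951725 255.54053024231396
coarse_block 0.8 [ 0.0019 -0.0314  1.0998] 328.5547163510848 184.42616046794782
fine_block 0.9 [ 0.1211 -0.0191  1.1001] 368.9994836876129 188.6024962061972
medium_block 0.96 [-0.1102 -0.0334  1.0991] 290.4846302859075 183.7401493207138
abrasive_roll 0.92 [-0.228  -0.1415  1.1145] 251.548283095021 147.6921185130404
abrasive_roll 0.4
[... 819 characters left out ...]
.74 [ 0.0722 -0.0929  1.3796] 349.54210992519074 167.3719809832384
dusting_brush 0.76 [-0.012  -0.1429  1.4165] 321.8629378619007 152.10245095162873
coarse_block 0.85 [-0.0199  0.033   1.2457] 318.4473468946025 210.08388217477045
coarse_block 0.47 [ 0.0747 -0.0899  1.3808] 350.3455801756612 168.3876287830485
fine_block 0.75 [-0.1132 -0.0155  1.2989] 286.04761805015727 192.59284507262598
medium_block 0.74 [0.082  0.0705 1.2133] 356.4841470033499 224.47520949845966
abrasive_roll 0.78 [0.1358 0.1736 1.1019] 381.81982104487753 269.7410880303103
moulding 0.94 [-0.1212  0.106   1.1779] 278.8806846238879 238.9893550270383
moulding 0.71 [-0.2518 -0.1933  1.48  ] 248.27245261279828 138.57110697337495
```

View pics/top0.png

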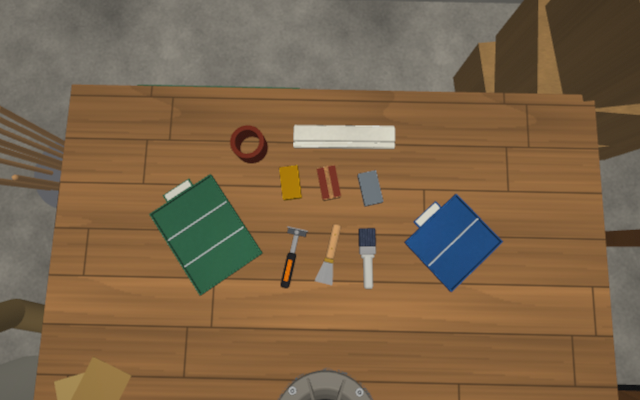

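View pics/scene0.png

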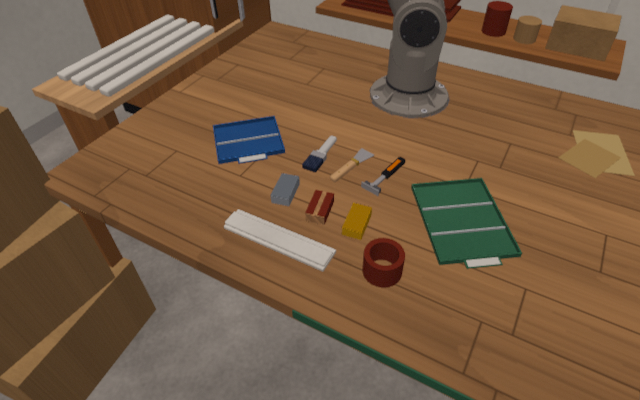

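The top view shows the green tray at (206,235) with its card at (178,190), and the blue tray at (453,242) with its card at (428,214). The tools are at about (292,257), (330,255) and (368,257). The yellow, coarse and fine blocks are at (290,182), (329,183) and (370,188). The scene view agrees. Next I'll segment for precise poses.

```bash
cat > h.py <<'E'
from station import manip
import cv2,numpy as np
from scipy.spatial.transform import Rotation as R
np.set_printoptions(precision=4,suppress=True)
def rot(q): return R.from_quat(np.r_[q[1:],q[0]])
def ray(m,px,z):
    "pixels -> world points on plane z"
    px=np.atleast_2d(px).astype(float)
    d=np.c_[(px[:,0]-m['cx'])/m['fx'],(px[:,1]-m['cy'])/m['fy'],np.ones(len(px))]
    d=rot(m['attitude']).apply(d); e=np.array(m['eye'])
    return (e+d*((z-e[2])/d[:,2])[:,None])[:,:2]
def rect(m,mask,z):
    "biggest blob of mask, seen at plane z: centre, sides, long-side angle (deg)"
    n,l,s,c=cv2.connectedComponentsWithStats(mask.astype(np.uint8))
    i=1+np.argmax(s[1:,4]); v,u=np.nonzero(l==i)
    w=ray(m,np.c_[u,v],z); (cx,cy),(a,b),th=cv2.minAreaRect((w*1000).astype(np.float32))
    if b>a: a,b,th=b,a,th+90
    return np.array([cx,cy]).round(1),round(a),round(b),round((th+90)%180-90,1),w.mean(0)*1000
def plan(x,y,z,yaw,n,fing,start=None):
    "rows to take TCP (pointing down) to x,y,z with finger line (tool y) at yaw deg (mod 180)"
    o=manip.observe(); p=np.array(o['ee_pos']); r=rot(o['tcp_rot'])
    if start is not None: p,r=start
    ty=r.apply([0,1,0]); cur=np.degrees(np.arctan2(ty[1],ty[0]))
    d=(yaw-cur+90)%180-90; a=np.radians(cur+d)
    Y=np.array([np.cos(a),np.sin(a),0]);Z=np.array([0,0,-1.]);X=np.cross(Y,Z)
    rt=R.from_matrix(np.c_[X,Y,Z]); rv=(r.inv()*rt).as_rotvec()
    t=np.array([x,y,z]); p0=p.copy(); out=[]
    for k in range(1,n+1):
        w=p0+(t-p0)*k/n
        dl=np.round(r.inv().apply(w-p),3); tv=np.round(rv/n,3); out.append([*dl,*tv,fing])
        p=p+r.apply(dl); r=r*R.from_rotvec(tv)
    print('yaw',round(cur,1),'turn',round(d,1)); print(str([[float(v) for v in q] for q in out]).replace('-0.0,','0,').replace(' 0.0,',' 0,'))
    return p,r
E
python3 - <<'E'
from h import *
im=manip.grab_frame('top');m=manip.camera_model('top')
hsv=cv2.cvtColor(im,cv2.COLOR_RGB2HSV).astype(int);H,S,V=hsv[...,0],hsv[...,1],hsv[...,2]
def roi(a,b,c,d):
    k=np.zeros(im.shape[:2],bool);k[b:d,a:c]=1;return k
for n,(u,v) in dict(wood=(310,215),green=(200,250),blue=(440,245),yel=(290,183),red=(323,183),cork=(329,183),grey=(370,188),card=(178,190),blade=(326,278),hnd=(334,240),wh=(368,272),br=(367,237)).items(): print(n,hsv[v,u])
cl=lambda k:cv2.morphologyEx(k.astype(np.uint8),cv2.MORPH_CLOSE,np.ones((7,7)))
print('long',rect(m,cl((H>55)&(H<90)&(S>90)&roi(140,165,270,300)),.014))
print('short',rect(m,cl((H>95)&(H<125)&(S>110)&roi(395,185,510,300)),.014))
print('lcard',rect(m,(S<60)&(V>120)&roi(160,175,200,203),.003))
print('scard',rect(m,(S<60)&(V>120)&roi(410,195,445,228),.003))
red=((H>165)|(H<7))&(S>100)
print('coarse',rect(m,cl(red&roi(312,162,345,205)),.03))
print('fine',rect(m,(S<90)&roi(352,165,390,210),.03))
print('scr',rect(m,((S<90)|(V<60)|((S>225)&(V>180)))&roi(275,222,312,290),.015))
print('knifeblade',rect(m,(S<90)&roi(312,250,345,290),.009))
print('brush',rect(m,cl((S<90)|((H>90)&(H<140)))*roi(352,222,385,290),.015))
E
```

```text
wood [ 15 146 141]
green [ 73 125  96]
blue [106 186 125]
yel [ 21 240 166]
red [  6 174 117]
cork [ 14 143 155]
grey [102  27 121]
card [ 25  21 203]
blade [ 30   5 150]
hnd [ 15 129 201]
wh [ 27  13 191]
br [110  82  75]
long (array([509.7, 356.4]), 286, 207, 35.7, array([504.6035, 353.1561]))
short (array([ 505.4, -347.1]), 211, 208, 43.6, array([ 496.1323, -354.5755]))
lcard (array([630.4, 446.4]), 82, 23, -53.8, array([630.509 , 446.6041]))
scard (array([ 575. , -284.7]), 80, 23, -46.9, array([ 574.9686, -285.0003]))
coarse (array([659.7,   4.3]), 87, 50, 12.2, array([659.7442,   4.1   ]))
fine (array([ 645.3, -115.2]), 97, 58, 13.4, array([ 645.1001, -115.2221]))
scr (array([444.2,  96.7]), 171, 58, -4.1, array([456.4839, 103.3335]))
knifeblade (array([402.3,   6.9]), 60, 50, -12.5, array([399.0899,   7.6886]))
brush (array([ 446.4, -110. ]), 168, 46, 0.6, array([ 457.2281, -110.3119]))
```

```bash
python3 - <<'E'
from h import *
m=manip.camera_model('wrist');o=manip.observe();r=rot(o['tcp_rot'])
print(r.inv().apply(m['eye']-o['ee_pos']),(r.inv()*rot(m['attitude'])).as_matrix(),m['fx'])
s=plan(.45,-.40,.38,90,12,-1)
s=plan(.50,-.05,.38,90,10,-1,s)
E
```

```text
[ 0.0703 -0.0007 -0.18  ] [[ 0.0007 -0.9696 -0.2449]
 [ 1.      0.0007  0.0001]
 [ 0.0001 -0.2449  0.9696]] 302.3010905855541
yaw -76.8 turn -13.2
[[0.029, -0.015, -0.015, 0, 0, 0.019, -1.0], [0.029, -0.016, -0.014, 0, 0, 0.019, -1.0], [0.028, -0.016, -0.015, 0, 0, 0.019, -1.0], [0.028, -0.017, -0.014, 0, 0, 0.019, -1.0], [0.028, -0.018, -0.015, 0, 0, 0.019, -1.0], [0.027, -0.018, -0.014, 0, 0, 0.019, -1.0], [0.027, -0.018, -0.015, 0, 0, 0.019, -1.0], [0.027, -0.019, -0.014, 0, 0, 0.019, -1.0], [0.026, -0.019, -0.015, 0, 0, 0.019, -1.0], [0.026, -0.02, -0.014, 0, 0, 0.019, -1.0], [0.025, -0.021, -0.015, 0, 0, 0.019, -1.0], [0.025, -0.021, -0.015, 0, 0, 0.019, -1.0]]
yaw -89.9 turn -0.1
[[0.005, -0.035, 0, 0, 0, 0, -1.0], [0.005, -0.035, 0, 0, 0, 0, -1.0], [0.005, -0.035, 0, 0, 0, 0, -1.0], [0.005, -0.035, 0, 0, 0, 0, -1.0], [0.005, -0.035, 0, 0, 0, 0, -1.0], [0.006, -0.035, 0, 0, 0, 0, -1.0], [0.005, -0.035, 0, 0, 0, 0, -1.0], [0.005, -0.035, 0, 0, 0, 0, -1.0], [0.005, -0.035, 0, 0, 0, 0, -1.0], [0.005, -0.035, 0.001, 0, 0, 0, -1.0]]
```

Call:
{"op": "step_arm", "data": {"increments": [[0.029,-0.015,-0.015,0,0,0.019,-1],[0.029,-0.016,-0.014,0,0,0.019,-1],[0.028,-0.016,-0.015,0,0,0.019,-1],[0.028,-0.017,-0.014,0,0,0.019,-1],[0.028,-0.018,-0.015,0,0,0.019,-1],[0.027,-0.018,-0.014,0,0,0.019,-1],[0.027,-0.018,-0.015,0,0,0.019,-1],[0.027,-0.019,-0.014,0,0,0.019,-1],[0.026,-0.019,-0.015,0,0,0.019,-1],[0.026,-0.02,-0.014,0,0,0.019,-1],[0.025,-0.021,-0.015,0,0,0.019,-1],[0.025,-0.021,-0.015,0,0,0.019,-1]]}}

```text
time: 2.35
ee_pos: [0.4504, -0.3986, 0.3813]
tcp_rot: [0.0, 1.0, 0.0, 0.0]
contact_force: [-0.6, -1.4, 0.1]
finger_gap: 1.001
gripper_force: 0.0
```

```bash
python3 - <<'E'
from h import *
import pickle
m=manip.camera_model('wrist');im=manip.grab_frame('wrist');pickle.dump((m,im),open('w1.pkl','wb'))
cv2.imwrite('pics/w1.png',im[:,:,::-1]);print(manip.observe()['ee_pos'])
E
```

```text
[ 0.4554 -0.3945  0.3836]
```

Call:
{"op": "step_arm", "data": {"increments": [[0.005,-0.035,0,0,0,0,-1],[0.005,-0.035,0,0,0,0,-1],[0.005,-0.035,0,0,0,0,-1],[0.005,-0.035,0,0,0,0,-1],[0.005,-0.035,0,0,0,0,-1],[0.005,-0.035,0,0,0,0,-1],[0.005,-0.035,0,0,0,0,-1],[0.005,-0.035,0,0,0,0,-1],[0.005,-0.035,0,0,0,0,-1],[0.005,-0.035,0,0,0,0,-1],[0,-0.045,0,0,0,0,-1],[0,-0.045,0,0,0,0,-1]]}}

```text
time: 3.6
ee_pos: [0.4987, 0.0417, 0.3806]
tcp_rot: [0.0, 1.0, 0.001, 0.0]
contact_force: [1.5, 0.5, -0.4]
finger_gap: 1.0
gripper_force: 0.0
```

```bash
python3 - <<'E'
from h import *
import pickle
m=manip.camera_model('wrist');im=manip.grab_frame('wrist');pickle.dump((m,im),open('w2.pkl','wb'))
cv2.imwrite('pics/w2.png',im[:,:,::-1]);o=manip.observe();print(o['ee_pos'],o['time'])
E
```

```text
[0.498  0.0496 0.3809] 3.65
```

View pics/w1.png

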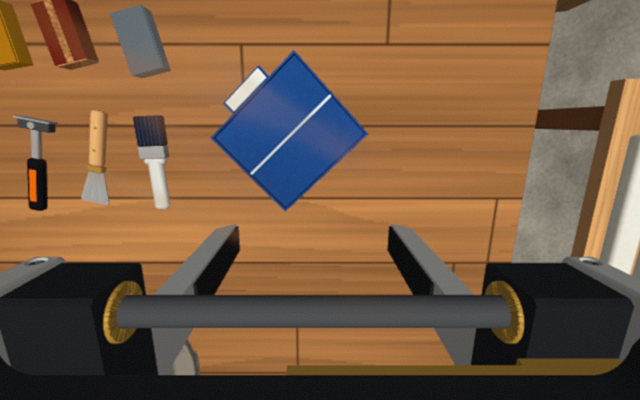

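View pics/w2.png

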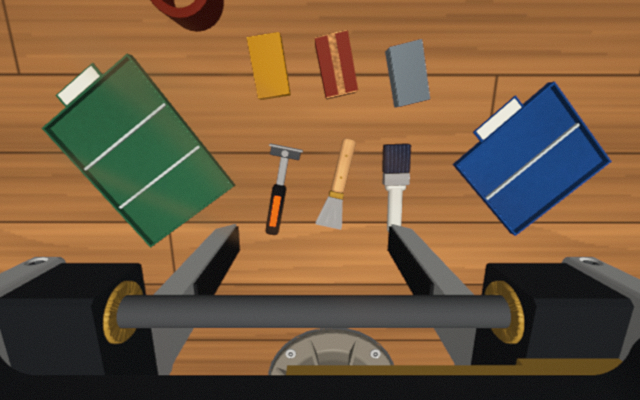

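Both wrist views are clear. In w2 the green ribs are near (125,137) and (160,177), and the blue rib is near (533,161). The scraper head, the brush bristles and the knife handle all point up (+x). The yellow, coarse and fine blocks run left to right at the top.

```bash
cat > seg.py <<'E'
from h import *
import pickle
for f in ('w1','w2'):
    m,im=pickle.load(open(f+'.pkl','rb')); print(f)
    hsv=cv2.cvtColor(im,cv2.COLOR_RGB2HSV).astype(int);H,S,V=[hsv[...,i] for i in range(3)]
    def roi(a,b,c,d):
        k=np.zeros(H.shape,bool);k[b:d,a:c]=1;return k
    cl=lambda k:cv2.morphologyEx(k.astype(np.uint8),cv2.MORPH_CLOSE,np.ones((9,9)))
    red=((H>165)|(H<9))&(S>120)&(V<150)
    white=(S<90)&(V>120); low=(S<85)
    L={'w1':dict(srib=(white,(245,90,335,180),.009),stray=(cl((H>95)&(H<125)&(S>110)),(205,45,375,215),.014),fine=(low,(108,0,172,80),.02)),
    'w2':dict(lrib1=(white,(82,100,170,173),.009),lrib2=(white,(117,142,204,212),.009),ltray=(cl((H>55)&(H<95)&(S>90)),(40,45,240,250),.014),
     srib=(white,(482,120,584,204),.009),stray=(cl((H>95)&(H<125)&(S>110)),(450,75,615,240),.014),
     coarse=(cl(red),(310,25,362,102),.03),fine=(low,(380,33,435,110),.02),
     scr=(low|(V<70)|((S>215)&(V>190)),(255,138,310,240),.012),scrhandle=((V<70)|((S>215)&(V>190)),(255,180,310,240),.018),
     kblade=(low,(310,190,350,235),.009),khandle=((V>185)&(S>80),(325,133,360,193),.014),brush=(cl(low|((H>90)&(H<140))),(375,138,415,229),.014),bhead=(cl((V<110)&((H>90)|low)),(375,138,415,190),.018),bhandle=(white,(375,187,415,229),.016))}[f]
    for n,(k,b,z) in L.items(): print(n,*rect(m,(k>0)&roi(*b),z))
E
python3 seg.py
```

```text
w1
srib [ 497.9 -355.3] 201 5 -46.5 [ 501.3595 -358.9576]
stray [ 506.1 -346.6] 210 207 43.9 [ 502.8932 -354.3923]
fine [ 647.5 -115.1] 103 66 13.5 [ 648.5841 -114.8194]
w2
lrib1 [542.6 382.5] 199 6 -54.3 [544.1169 380.3514]
lrib2 [469.6 329.2] 198 7 -54.2 [471.1908 327.2123]
ltray [515.6 361.4] 298 208 35.8 [503.5408 358.7126]
srib [ 498.8 -355.7] 199 7 -46.4 [ 500.2748 -357.2347]
stray [ 506.9 -346.1] 214 210 43.6 [ 503.8728 -353.168 ]
coarse [660.6   5.4] 90 55 12.5 [660.7421   5.5883]
fine [ 647.6 -115. ] 96 62 13.3 [ 648.6891 -115.0449]
scr [444.9  97.6] 170 60 -4.0 [459.4861 104.2247]
scrhandle [410.7 113.4] 96 24 -10.9 [413.5871 112.5971]
kblade [403.    8.4] 58 51 -11.8 [400.144    8.6144]
khandle [492.4 -12.3] 98 21 -12.3 [493.4434 -12.5018]
brush [ 451.6 -111.3] 160 49 3.8 [ 464.5793 -109.3606]
bhead [ 496.8 -106.9] 70 47 0.7 [ 505.4928 -106.3479]
bhandle [ 413.7 -115.1] 85 42 6.2 [ 417.2608 -110.0394]
```

```bash
python3 - <<'E'
from h import *
o=manip.observe();print(o['q'],o['time'])
s=plan(.435,.109,.07,79.1,8,-1)
s=plan(.435,.109,.004,79.1,3,-1,s)
E
```

```text
[ 0.213   0.0449 -0.4525  1.7158  0.018   1.3841 -1.8045] 3.65
yaw -89.5 turn -11.4
[[-0.008, -0.007, 0.039, 0, 0, 0.025, -1.0], [-0.008, -0.008, 0.039, 0, 0, 0.025, -1.0], [-0.008, -0.007, 0.039, 0, 0, 0.025, -1.0], [-0.008, -0.006, 0.038, 0, 0, 0.025, -1.0], [-0.009, -0.007, 0.039, 0, 0, 0.025, -1.0], [-0.009, -0.006, 0.039, 0, 0, 0.025, -1.0], [-0.009, -0.007, 0.039, 0, 0, 0.025, -1.0], [-0.009, -0.005, 0.039, 0, 0, 0.025, -1.0]]
yaw -101.0 turn 0.1
[[0.0, 0, 0.022, -0.001, 0, 0, -1.0], [0.0, 0, 0.022, -0.001, 0, 0, -1.0], [0.0, 0, 0.022, -0.001, 0, 0, -1.0]]
```

Call:
{"op": "step_arm", "data": {"increments": [[-0.008,-0.007,0.039,0,0,0.025,-1],[-0.008,-0.008,0.039,0,0,0.025,-1],[-0.008,-0.007,0.039,0,0,0.025,-1],[-0.008,-0.006,0.038,0,0,0.025,-1],[-0.009,-0.007,0.039,0,0,0.025,-1],[-0.009,-0.006,0.039,0,0,0.025,-1],[-0.009,-0.007,0.039,0,0,0.025,-1],[-0.009,-0.005,0.039,0,0,0.025,-1],[0,0,0,0,0,0,-1],[0,0,0,0,0,0,-1]]}}

```text
time: 4.65
ee_pos: [0.4357, 0.0992, 0.0702]
tcp_rot: [0.0, 0.995, -0.098, -0.0]
contact_force: [0.9, 0.0, 0.3]
finger_gap: 0.997
gripper_force: 0.0
```

```bash
python3 - <<'E'
from h import *
m=manip.camera_model('wrist');im=manip.grab_frame('wrist')
cv2.imwrite('pics/w3.png',im[:,:,::-1]);o=manip.observe();print(o['ee_pos'],o['time'],o['q'])
s=plan(.435,.109,.004,79.1,4,-1)
E
```

```text
[0.4367 0.0991 0.071 ] 4.7 [ 0.0572  0.2788 -0.4786  2.1983  0.1977  0.7029 -2.3254]
yaw -101.3 turn 0.4
[[-0.001, -0.002, 0.017, 0, 0, -0.002, -1.0], [-0.001, -0.003, 0.016, 0, 0, -0.002, -1.0], [-0.001, -0.002, 0.017, 0, 0, -0.002, -1.0], [-0.001, -0.002, 0.017, 0, 0, -0.002, -1.0]]
```

View pics/w3.png

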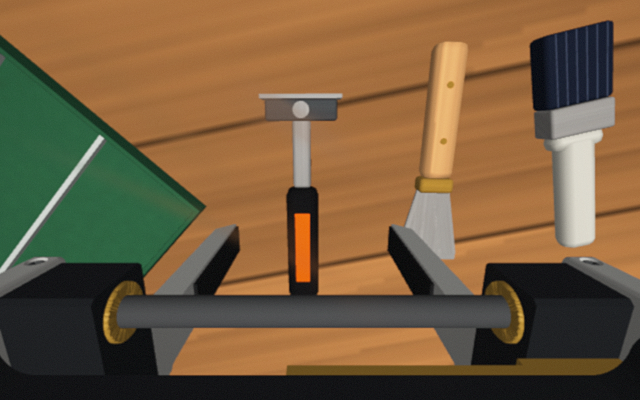

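The scraper is well aligned, with its axis at col 302 and vertical. I'll descend and grip.

Call:
{"op": "step_arm", "data": {"increments": [[-0.001,-0.003,0.017,0,0,-0.002,-1],[-0.001,-0.003,0.017,0,0,-0.002,-1],[-0.001,-0.003,0.017,0,0,-0.002,-1],[0,-0.001,0.015,0,0,0,-1],[0,0,0,0,0,0,-0.4],[0,0,0,0,0,0,0.3],[0,0,0,0,0,0,0.7],[0,0,0,0,0,0,0.7],[0,0,0,0,0,0,0.7],[0,0,0,0,0,0,0.7]], "newtons": 25}}

```text
time: 5.7
ee_pos: [0.4347, 0.1095, 0.0038]
tcp_rot: [-0.0, 0.995, -0.096, 0.0]
contact_force: [0.1, -1.0, 0.6]
finger_gap: 0.521
gripper_force: 0.0
```

```bash
sed -i 's/,start=None):/,start=None,exact=False):/; s/^    d=(yaw-cur+90)%180-90;/    d=(yaw-cur if exact else (yaw-cur+90)%180-90);/; s/rv=(r.inv()\*rt).as_rotvec()/rv=np.array([*(r.inv()*rt).as_rotvec()[:2]*(abs(d)<60),-np.radians(d)])/' h.py; python3 - <<'E'
from h import *
o=manip.observe();print(o['ee_pos'],o['finger_gap'],o['gripper_force'],o['contact_force'])
s=plan(.45,.12,.12,79.1-180,3,.7)
s=plan(.585,.4005,.12,35.9,18,.7,s,True)
E
```

```text
[0.4347 0.1095 0.0038] 0.5211134667409847 0.0 [ 0.1046 -0.983   0.5709]
yaw -101.0 turn 0.1
[[0.004, -0.004, -0.039, 0, 0, -0.001, 0.7], [0.005, -0.005, -0.038, 0, 0, -0.001, 0.7], [0.004, -0.004, -0.039, 0, 0, -0.001, 0.7]]
yaw -100.8 turn 136.7
[[0.004, -0.017, 0, 0, 0, -0.133, 0.7], [0.007, -0.016, 0, 0, 0, -0.133, 0.7], [0.009, -0.015, 0, 0, 0, -0.133, 0.7], [0.01, -0.013, 0, 0, 0, -0.133, 0.7], [0.013, -0.013, 0, 0, 0, -0.133, 0.7], [0.013, -0.01, 0, 0, 0, -0.133, 0.7], [0.015, -0.008, 0, 0, 0, -0.133, 0.7], [0.017, -0.007, 0, 0, 0, -0.133, 0.7], [0.016, -0.004, 0, 0, 0, -0.133, 0.7], [0.017, -0.002, 0, 0, 0, -0.133, 0.7], [0.018, 0, 0, 0, 0, -0.133, 0.7], [0.017, 0.003, 0, 0, 0, -0.133, 0.7], [0.017, 0.005, 0, 0, 0, -0.133, 0.7], [0.015, 0.007, 0, 0, 0, -0.133, 0.7], [0.015, 0.009, 0, 0, 0, -0.133, 0.7], [0.014, 0.011, 0, 0, 0, -0.133, 0.7], [0.012, 0.012, 0, 0, 0, -0.133, 0.7], [0.01, 0.014, 0, 0, 0, -0.133, 0.7]]
```

Call:
{"op": "step_arm", "data": {"increments": [[0,0,0,0,0,0,0.8],[0,0,0,0,0,0,0.8],[0,0,0,0,0,0,0.8],[0,0,0,0,0,0,0.8],[0,0,0,0,0,0,0.8],[0.004,-0.004,-0.03,0,0,0,0.8],[0.004,-0.004,-0.04,0,0,0,0.8],[0.004,-0.004,-0.045,0,0,0,0.8]]}}

```text
time: 6.5
ee_pos: [0.4477, 0.1191, 0.1192]
tcp_rot: [0.0, 0.995, -0.096, -0.001]
contact_force: [1.7, 0.1, -1.6]
finger_gap: 0.271
gripper_force: 25.0
```

Gripped at a gap of 0.271 (25.5 mm). Next I'll carry and turn.

Call:
{"op": "step_arm", "data": {"increments": [[0.004,-0.017,0,0,0,-0.133,0.8],[0.007,-0.016,0,0,0,-0.133,0.8],[0.009,-0.015,0,0,0,-0.133,0.8],[0.01,-0.013,0,0,0,-0.133,0.8],[0.013,-0.013,0,0,0,-0.133,0.8],[0.013,-0.01,0,0,0,-0.133,0.8],[0.015,-0.008,0,0,0,-0.133,0.8],[0.017,-0.007,0,0,0,-0.133,0.8],[0.016,-0.004,0,0,0,-0.133,0.8],[0.017,-0.002,0,0,0,-0.133,0.8],[0.018,0,0,0,0,-0.133,0.8],[0.017,0.003,0,0,0,-0.133,0.8]]}}

```text
time: 7.7
ee_pos: [0.5394, 0.3066, 0.1182]
tcp_rot: [-0.0, 0.762, 0.648, -0.0]
contact_force: [0.6, -0.1, -0.5]
finger_gap: 0.273
gripper_force: 25.0
```

Call:
{"op": "step_arm", "data": {"increments": [[0.017,0.005,0,0,0,-0.133,0.8],[0.015,0.007,0,0,0,-0.133,0.8],[0.015,0.009,0,0,0,-0.133,0.8],[0.014,0.011,0,0,0,-0.133,0.8],[0.012,0.012,0,0,0,-0.133,0.8],[0.01,0.014,0,0,0,-0.133,0.8],[0,0,0,0,0,0,0.8],[0,0,0,0,0,0,0.8]]}}

```text
time: 8.5
ee_pos: [0.5836, 0.3994, 0.1178]
tcp_rot: [-0.0, 0.454, 0.891, -0.0]
contact_force: [0.5, 0.3, -0.9]
finger_gap: 0.273
gripper_force: 25.0
```

```bash
python3 - <<'E'
from h import *
im=manip.grab_frame('wrist')
cv2.imwrite('pics/w4.png',im[:,:,::-1]);o=manip.observe();print(o['ee_pos'],o['time'],o['q'])
s=plan(.585,.4005,.03,35.9,6,.8,None,True)
s=plan(.585,.4005,.007,35.9,3,.8,s,True)
E
```

```text
[0.5838 0.399  0.1181] 8.55 [-0.0889  0.735  -0.9298  1.5564  0.6229  1.1706 -0.5164]
yaw 36.0 turn -0.1
[[0.0, 0, 0.015, 0, 0, 0, 0.8], [0.0, 0.001, 0.014, 0, 0, 0, 0.8], [0.0, 0, 0.015, 0, 0, 0, 0.8], [0.0, 0, 0.015, 0, 0, 0, 0.8], [0.0, 0.001, 0.014, 0, 0, 0, 0.8], [0.0, 0, 0.015, 0, 0, 0, 0.8]]
yaw 36.0 turn -0.1
[[0.0, 0, 0.008, 0, 0, 0.001, 0.8], [0.0, 0, 0.007, 0, 0, 0.001, 0.8], [0.0, 0, 0.008, 0, 0, 0.001, 0.8]]
```

View pics/w4.png

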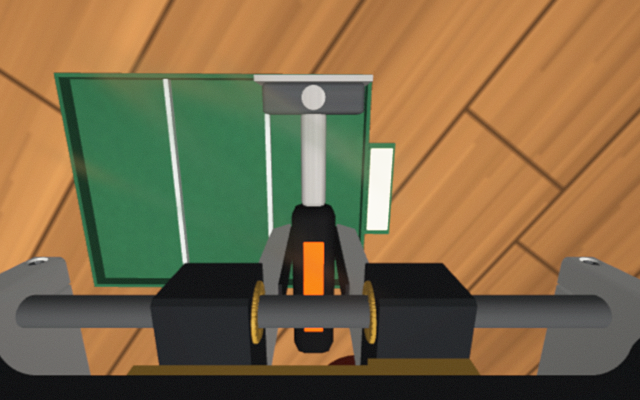

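The tray is square in view, with the card at right (380,190). The scraper is over the first bay and straight. I'll lower it, release it and rise.

Call:
{"op": "step_arm", "data": {"increments": [[0,0,0.02,0,0,0,0.8],[0,0.001,0.025,0,0,0,0.8],[0,0,0.025,0,0,0,0.8],[0,0.001,0.015,0,0,0,0.8],[0,0,0.01,0,0,0,0.8],[0,0,0.008,0,0,0,0.8],[0,0,0.005,0,0,0,0.8],[0,0,0.002,0,0,0,0.8],[0,0,0,0,0,0,0.8],[0,0,0,0,0,0,0.8]]}}

```text
time: 9.55
ee_pos: [0.5859, 0.401, 0.0091]
tcp_rot: [0.0, 0.453, 0.892, 0.0]
contact_force: [-0.5, -0.0, -1.3]
finger_gap: 0.272
gripper_force: 25.0
```

Call:
{"op": "step_arm", "data": {"increments": [[0,0,0.002,0,0,0,0.8],[0,0,0.001,0,0,0,0.8],[0,0,0,0,0,0,0.8],[0,0,0,0,0,0,0.4],[0,0,0,0,0,0,0.3],[0,0,0,0,0,0,0.2],[0,0,0,0,0,0,0.1],[0,0,-0.01,0,0,0,0.1],[0,0,-0.025,0,0,0,0.1],[0,0,-0.04,0,0,0,0.1],[0,0,-0.05,0,0,0,0.1]]}}

```text
time: 10.65
ee_pos: [0.5849, 0.4002, 0.1311]
tcp_rot: [-0.001, 0.453, 0.892, -0.001]
contact_force: [0.8, 0.9, -0.3]
finger_gap: 0.446
gripper_force: 0.0
```

```bash
python3 - <<'E'
from h import *
im=manip.grab_frame('wrist')
cv2.imwrite('pics/w5.png',im[:,:,::-1]);o=manip.observe();print(o['ee_pos'],o['time'],o['q'])
s=plan(.6606,.0054,.10,102.4,12,-.5,None,True)
E
```

```text
[0.5871 0.4035 0.141 ] 10.7 [-0.0862  0.7173 -0.9426  1.5327  0.6089  1.1981 -0.5025]
yaw 36.2 turn 66.2
[[-0.03, -0.015, 0.003, 0, 0, -0.096, -0.5], [-0.029, -0.017, 0.004, 0, 0, -0.096, -0.5], [-0.027, -0.02, 0.003, 0, 0, -0.096, -0.5], [-0.025, -0.023, 0.003, 0, 0, -0.096, -0.5], [-0.023, -0.025, 0.003, 0, 0, -0.096, -0.5], [-0.02, -0.027, 0.004, 0, 0, -0.096, -0.5], [-0.018, -0.029, 0.003, 0, 0, -0.096, -0.5], [-0.014, -0.03, 0.003, 0, 0, -0.096, -0.5], [-0.012, -0.032, 0.003, 0, 0, -0.096, -0.5], [-0.009, -0.033, 0.004, 0, 0, -0.096, -0.5], [-0.005, -0.033, 0.003, 0, 0, -0.096, -0.5], [-0.002, -0.034, 0.003, 0, 0, -0.096, -0.5]]
```

View pics/w5.png

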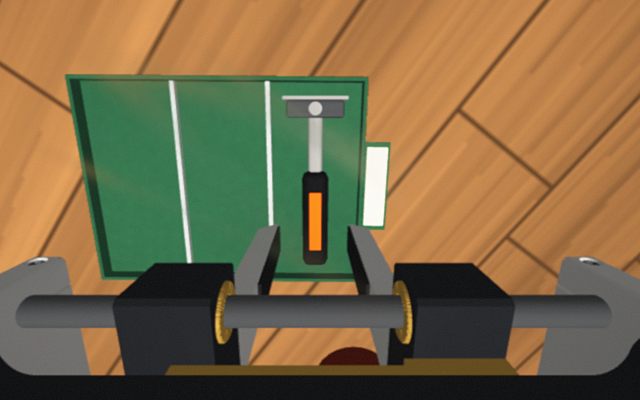

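The scraper lies centred and straight in bay 1 (head (315,107), handle end (315,262)). Next is the coarse block.

Call:
{"op": "step_arm", "data": {"increments": [[-0.03,-0.015,0.003,0,0,-0.096,-0.6],[-0.029,-0.017,0.004,0,0,-0.096,-0.6],[-0.027,-0.02,0.003,0,0,-0.096,-0.6],[-0.025,-0.023,0.003,0,0,-0.096,-0.6],[-0.023,-0.025,0.003,0,0,-0.096,-0.6],[-0.02,-0.027,0.004,0,0,-0.096,-0.6],[-0.018,-0.029,0.003,0,0,-0.096,-0.6],[-0.014,-0.03,0.003,0,0,-0.096,-0.6],[-0.012,-0.032,0.003,0,0,-0.096,-0.6],[-0.009,-0.033,0.004,0,0,-0.096,-0.6],[-0.005,-0.033,0.003,0,0,-0.096,-0.6],[-0.002,-0.034,0.003,0,0,-0.096,-0.6]]}}

```text
time: 11.9
ee_pos: [0.659, 0.0007, 0.092]
tcp_rot: [0.0, -0.108, 0.994, -0.0]
contact_force: [0.4, 0.3, 0.3]
finger_gap: 0.799
gripper_force: 0.0
```

```bash
python3 - <<'E'
from h import *
im=manip.grab_frame('wrist')
cv2.imwrite('pics/w6.png',im[:,:,::-1]);o=manip.observe();print(o['ee_pos'],o['time'],o['q'])
s=plan(.6606,.0054,.012,102.4,5,-.6,None,True)
E
```

```text
[ 0.66   -0.0065  0.0906] 11.95 [ 0.6663  0.8119 -1.1466  1.6873  0.797   1.187   1.0964]
yaw 102.4 turn -0.0
[[-0.001, 0.002, 0.016, -0.001, 0, 0, -0.6], [0, 0.003, 0.015, -0.001, 0, 0, -0.6], [-0.001, 0.002, 0.016, -0.001, 0, 0, -0.6], [-0.001, 0.002, 0.016, -0.001, 0, 0, -0.6], [0, 0.003, 0.016, -0.001, 0, 0, -0.6]]
```

View pics/w6.png

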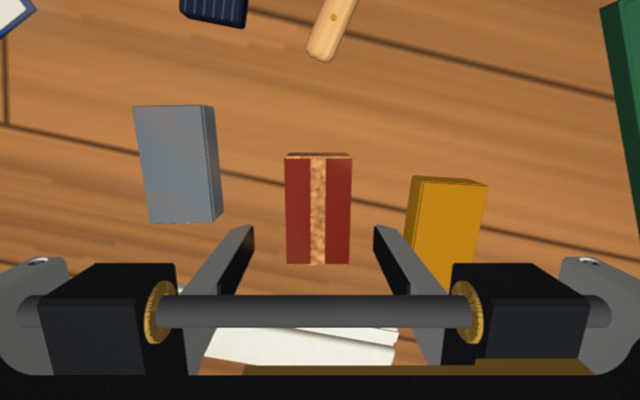

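```bash
python3 - <<'E'
from h import *
o=manip.observe();m=manip.camera_model('wrist');im=manip.grab_frame('wrist');
hsv=cv2.cvtColor(im,cv2.COLOR_RGB2HSV).astype(int);H,S,V=[hsv[...,i] for i in range(3)]
red=((H>165)|(H<9))&(S>120)&(V<150); red[:,:250]=0;red[:,390:]=0
k=cv2.morphologyEx(red.astype(np.uint8),cv2.MORPH_CLOSE,np.ones((25,25)))
print(o['ee_pos'],o['time'],o['qd'],m['cx'],rect(m,k,.032))
o=manip.observe();print(o['ee_pos'])
E
```

```text
[ 0.66   -0.0065  0.0906] 11.95 [-0.0311 -0.0057  0.0346  0.006  -0.018  -0.0113 -0.2579] 313.2454471934009 (array([660. ,   5.3]), 91, 54, 12.5, array([658.0511,   4.7849]))
[ 0.6595 -0.0039  0.0908]
```

The image puts the coarse block at (0.660, 0.0053) at 12.5°, matching the earlier estimate. I'll correct sideways and descend.

Call:
{"op": "step_arm", "data": {"increments": [[0,0.005,0,0,0,0,-0.6],[0,0.004,0.02,0,0,0,-0.6],[0,0,0.02,0,0,0,-0.6],[0,0,0,0,0,0,-0.6]]}}

```text
time: 12.4
ee_pos: [0.6549, 0.0116, 0.0483]
tcp_rot: [-0.002, -0.107, 0.994, 0.0]
contact_force: [-0.1, -0.1, -0.2]
finger_gap: 0.798
gripper_force: 0.0
```

```bash
python3 - <<'E'
from h import *
o=manip.observe();print(o['ee_pos'],o['q'])
s=plan(.6603,.0054,.012,102.4,3,-.6,None,True)
E
```

```text
[0.6549 0.0116 0.0483] [ 0.6242  0.8512 -1.111   1.7212  0.8395  1.1308  1.0358]
yaw 102.3 turn 0.1
[[-0.001, -0.002, 0.012, 0, -0.001, -0.001, -0.6], [-0.002, -0.003, 0.012, 0, -0.001, -0.001, -0.6], [-0.001, -0.002, 0.012, 0, -0.001, -0.001, -0.6]]
```

Call:
{"op": "step_arm", "data": {"increments": [[-0.004,-0.007,0.012,0,0,0,-0.6],[0,0,0.012,0,0,0,-0.6],[0,0,0.012,0,0,0,-0.6],[0,0,0,0,0,0,-0.3],[0,0,0,0,0,0,0.2],[0,0,0,0,0,0,0.2],[0,0,0,0,0,0,0.2],[0,0,0,0,0,0,0.2]], "newtons": 30}}

```text
time: 13.2
ee_pos: [0.6624, 0.005, 0.016]
tcp_rot: [0.0, -0.106, 0.994, 0.0]
contact_force: [0.5, 0.6, 2.9]
finger_gap: 0.571
gripper_force: 30.0
```

```bash
python3 - <<'E'
from h import *
o=manip.observe();print(o['ee_pos'],o['q'],o['finger_gap'],o['gripper_force'])
s=plan(.655,.01,.13,102.4,3,.3,None,True)
s=plan(.5061,.3559,.13,35.9,11,.3,s,True)
E
```

```text
[0.6624 0.005  0.016 ] [ 0.6121  0.8914 -1.0774  1.7216  0.881   1.0937  1.0249] 0.5710156803306787 29.99792754650116
yaw 102.2 turn 0.2
[[0.002, 0.002, -0.038, 0, 0, -0.001, 0.3], [0.002, 0.002, -0.038, 0, 0, -0.001, 0.3], [0.002, 0.002, -0.038, 0, 0, -0.001, 0.3]]
yaw 102.3 turn -66.4
[[0.007, 0.034, 0, 0, 0, 0.105, 0.3], [0.01, 0.032, 0, 0, 0, 0.105, 0.3], [0.013, 0.032, 0, 0, 0, 0.105, 0.3], [0.017, 0.03, 0, 0, 0, 0.105, 0.3], [0.019, 0.028, 0, 0, 0, 0.105, 0.3], [0.023, 0.026, 0, 0, 0, 0.105, 0.3], [0.025, 0.023, 0, 0, 0, 0.105, 0.3], [0.027, 0.021, 0, 0, 0, 0.105, 0.3], [0.03, 0.018, 0, 0, 0, 0.105, 0.3], [0.031, 0.014, 0, 0, 0, 0.105, 0.3], [0.032, 0.011, 0, 0, 0, 0.105, 0.3]]
```

Call:
{"op": "step_arm", "data": {"increments": [[0.002,0.002,-0.038,0,0,0,0.3],[0.002,0.002,-0.038,0,0,0,0.3],[0.002,0.002,-0.038,0,0,0,0.3],[0.007,0.034,0,0,0,0.105,0.3],[0.01,0.032,0,0,0,0.105,0.3],[0.013,0.032,0,0,0,0.105,0.3],[0.017,0.03,0,0,0,0.105,0.3],[0.019,0.028,0,0,0,0.105,0.3],[0.023,0.026,0,0,0,0.105,0.3],[0.025,0.023,0,0,0,0.105,0.3],[0.027,0.021,0,0,0,0.105,0.3],[0.03,0.018,0,0,0,0.105,0.3]]}}

```text
time: 14.4
ee_pos: [0.5333, 0.2948, 0.1298]
tcp_rot: [0.0, 0.36, 0.933, 0.0]
contact_force: [1.0, 1.0, -2.0]
finger_gap: 0.572
gripper_force: 30.0
```

Call:
{"op": "step_arm", "data": {"increments": [[0.031,0.014,0,0,0,0.105,0.3],[0.032,0.011,0,0,0,0.105,0.3],[0,0,0,0,0,0,0.3],[0,0,0,0,0,0,0.3],[0,0,0,0,0,0,0.3]]}}

```text
time: 14.9
ee_pos: [0.5076, 0.355, 0.1294]
tcp_rot: [0.0, 0.454, 0.891, -0.0]
contact_force: [-0.1, 0.0, -0.9]
finger_gap: 0.569
gripper_force: 30.0
```

```bash
python3 - <<'E'
from h import *
o=manip.observe();print(o['ee_pos'],o['q'],o['finger_gap'],o['qd'])
s=plan(.5073,.3542,.019,35.9,6,.3,None,True)
E
```

```text
[0.5076 0.355  0.1294] [-0.0251  0.5844 -0.9418  1.7625  0.5329  1.0734 -0.525 ] 0.5689236153869474 [ 0.0132  0.003  -0.0001 -0.0002 -0.     -0.0007 -0.0038]
yaw 36.0 turn -0.1
[[0, 0, 0.018, 0, 0, 0, 0.3], [0, 0, 0.019, 0, 0, 0, 0.3], [0, 0, 0.018, 0, 0, 0, 0.3], [0, 0, 0.019, 0, 0, 0, 0.3], [0, -0.001, 0.018, 0, 0, 0, 0.3], [0, 0, 0.018, 0, 0, 0, 0.3]]
```

Call:
{"op": "step_arm", "data": {"increments": [[0,0,0.03,0,0,0,0.3],[0,0,0.03,0,0,0,0.3],[0,0,0.022,0,0,0,0.3],[0,0,0.014,0,0,0,0.3],[0,0,0.008,0,0,0,0.3],[0,0,0.004,0,0,0,0.3],[0,0,0.002,0,0,0,0.3],[0,0,0,0,0,0,0.3],[0,0,0,0,0,0,0.3]]}}

```text
time: 15.8
ee_pos: [0.5074, 0.3563, 0.0202]
tcp_rot: [0.0, 0.454, 0.891, 0.0]
contact_force: [-0.3, -1.0, -0.7]
finger_gap: 0.57
gripper_force: 30.0
```

Call:
{"op": "step_arm", "data": {"increments": [[0,0,0.001,0,0,0,0.3],[0,0,0.001,0,0,0,0.3],[0,0,0,0,0,0,0.3],[0,0,0,0,0,0,-0.2],[0,0,0,0,0,0,-0.25],[0,0,0,0,0,0,-0.3],[0,0,0,0,0,0,-0.35],[0,0,-0.015,0,0,0,-0.35],[0,0,-0.03,0,0,0,-0.35],[0,0,-0.04,0,0,0,-0.35],[0,0,-0.04,0,0,0,-0.35],[0,0,0,0,0,0,-0.35]]}}

```text
time: 17.0
ee_pos: [0.5086, 0.3583, 0.1487]
tcp_rot: [0.002, 0.454, 0.891, 0.003]
contact_force: [-0.2, 1.3, 0.0]
finger_gap: 0.674
gripper_force: 0.0
```

Call:
{"op": "step_arm", "data": {"increments": [[0,0,0,0,0,0,-0.35]]}}

```text
time: 17.1
ee_pos: [0.5075, 0.3562, 0.144]
tcp_rot: [0.001, 0.454, 0.891, 0.001]
contact_force: [-0.6, -0.2, -1.6]
finger_gap: 0.677
gripper_force: 0.0
```

```bash
python3 - <<'E'
from h import *
m=manip.camera_model('top');im=manip.grab_frame('top');o=manip.observe();print(o['ee_pos'],o['q'])
im2=manip.grab_frame('wrist')
a=cv2.resize(im[160:300,140:400],None,fx=2.4,fy=2.4,interpolation=cv2.INTER_CUBIC);b=cv2.resize(im2[:270],(624,263))
cv2.imwrite('pics/t7.png',np.vstack([a,b])[:,:,::-1])
hsv=cv2.cvtColor(im,cv2.COLOR_RGB2HSV).astype(int);H,S,V=[hsv[...,i] for i in range(3)]
k=(S<60)&(V>140);r=np.zeros_like(k);r[246:290,352:385]=1;print('bhandle',rect(m,k&r,.017))
k=(H>90)&(H<140);r=np.zeros_like(k);r[222:262,352:385]=1;print('bristle',rect(m,k&r,.019))
E
```

```text
[0.5071 0.3557 0.1428] [-0.0185  0.5703 -0.9519  1.7517  0.5186  1.0933 -0.5156]
bhandle (array([ 419.5, -112. ]), 114, 42, 1.2, array([ 425.3594, -111.7468]))
bristle (array([ 503. , -107.7]), 48, 43, 0.6, array([ 503.1056, -107.7523]))
```

View pics/t7.png

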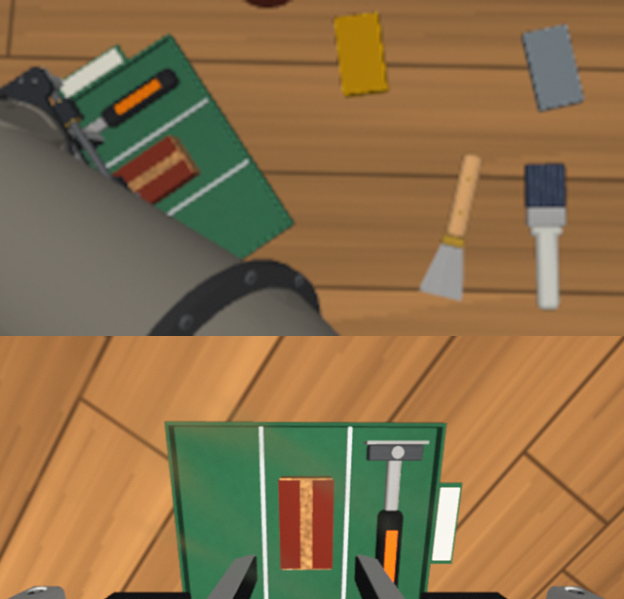

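Coarse block sits centred and straight in bay 2. Next is the dusting brush.

```bash
python3 - <<'E'
from h import *
s=plan(.428,-.1114,.10,92.7,12,-.2,None,True)
E
```

```text
yaw 36.0 turn 56.7
[[-0.028, -0.028, 0.004, 0, 0, -0.083, -0.2], [-0.025, -0.03, 0.003, 0, 0, -0.083, -0.2], [-0.022, -0.033, 0.004, 0, 0, -0.083, -0.2], [-0.02, -0.034, 0.003, 0, 0, -0.083, -0.2], [-0.017, -0.036, 0.004, 0, 0, -0.083, -0.2], [-0.014, -0.037, 0.003, 0, 0, -0.083, -0.2], [-0.011, -0.037, 0.004, 0, 0, -0.083, -0.2], [-0.008, -0.039, 0.003, 0, 0, -0.083, -0.2], [-0.004, -0.039, 0.004, 0, 0, -0.083, -0.2], [-0.001, -0.04, 0.003, 0, 0, -0.083, -0.2], [0.002, -0.039, 0.004, 0, 0, -0.083, -0.2], [0.005, -0.039, 0.003, 0, 0, -0.083, -0.2]]
```

Call:
{"op": "step_arm", "data": {"increments": [[-0.028,-0.028,0.004,0,0,-0.083,-0.2],[-0.025,-0.03,0.003,0,0,-0.083,-0.2],[-0.022,-0.033,0.004,0,0,-0.083,-0.2],[-0.02,-0.034,0.003,0,0,-0.083,-0.2],[-0.017,-0.036,0.004,0,0,-0.083,-0.2],[-0.014,-0.037,0.003,0,0,-0.083,-0.2],[-0.011,-0.037,0.004,0,0,-0.083,-0.2],[-0.008,-0.039,0.003,0,0,-0.083,-0.2],[-0.004,-0.039,0.004,0,0,-0.083,-0.2],[-0.001,-0.04,0.003,0,0,-0.083,-0.2],[0.002,-0.039,0.004,0,0,-0.083,-0.2],[0.005,-0.039,0.003,0,0,-0.083,-0.2]]}}

```text
time: 18.4
ee_pos: [0.4276, -0.112, 0.0997]
tcp_rot: [-0.001, -0.028, 1.0, 0.0]
contact_force: [0.8, 0.1, 0.3]
finger_gap: 0.603
gripper_force: 0.0
```

Call:
{"op": "step_arm", "data": {"increments": [[0,0,0,0,0,0,-0.2],[0,0,0,0,0,0,-0.2],[0,0,0,0,0,0,-0.2]]}}

```text
time: 18.7
ee_pos: [0.4288, -0.1095, 0.1003]
tcp_rot: [-0.0, -0.027, 1.0, 0.0]
contact_force: [0.6, 0.5, 0.0]
finger_gap: 0.602
gripper_force: 0.0
```

```bash
python3 - <<'E'
from h import *
o=manip.observe();print(o['ee_pos'],o['q'],o['finger_gap'])
m=manip.camera_model('wrist');im=manip.grab_frame('wrist');cv2.imwrite('pics/w8.png',im[:,:,::-1])
hsv=cv2.cvtColor(im,cv2.COLOR_RGB2HSV).astype(int);H,S,V=[hsv[...,i] for i in range(3)]
k=(S<60)&(V>150);k[:,:270]=0;k[:,360:]=0;k[255:]=0;print('bhandle',rect(m,k,.017))
s=plan(.428,-.1114,.004,92.7,5,-.2,None,True)
E
```

```text
[ 0.4288 -0.1095  0.1003] [ 1.1215  0.4127 -1.1841  2.1589  0.4999  0.8839  1.2597] 0.6016113241208161
bhandle (array([ 410.2, -112.4]), 95, 36, 3.1, array([ 410.1175, -111.3165]))
yaw 93.1 turn -0.4
[[0.0, 0, 0.019, 0, 0, 0.001, -0.2], [0.0, -0.001, 0.02, 0, 0, 0.001, -0.2], [0.001, 0, 0.019, 0, 0, 0.001, -0.2], [0, -0.001, 0.019, 0, 0, 0.001, -0.2], [0, 0, 0.019, 0, 0, 0.001, -0.2]]
```

View pics/w8.png

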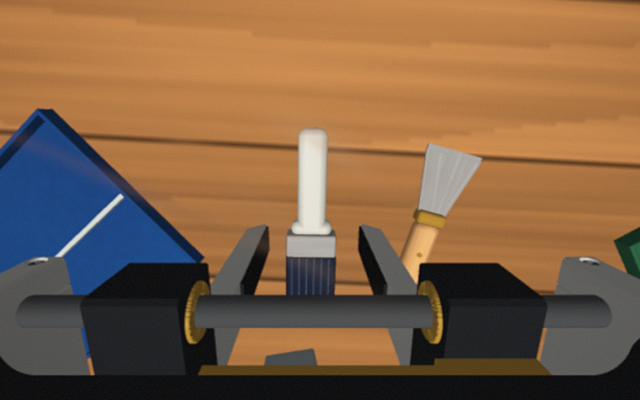

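The brush is aligned (handle col 312, end row 130), so I'll descend and grip.

Call:
{"op": "step_arm", "data": {"increments": [[-0.003,-0.001,0.025,0,0,0,-0.2],[0,-0.001,0.025,0,0,0,-0.2],[0,0,0.023,0,0,0,-0.2],[0,0,0.015,0,0,0,-0.2],[0,0,0.008,0,0,0,-0.2],[0,0,0,0,0,0,0.2],[0,0,0,0,0,0,0.8],[0,0,0,0,0,0,0.8],[0,0,0,0,0,0,0.8],[0,0,0,0,0,0,0.8],[0,0,0,0,0,0,0.8]], "newtons": 25}}

```text
time: 19.85
ee_pos: [0.4322, -0.1126, 0.005]
tcp_rot: [0.0, -0.026, 1.0, -0.0]
contact_force: [-1.9, -0.0, 8.3]
finger_gap: 0.273
gripper_force: 25.0
```

```bash
python3 - <<'E'
from h import *
o=manip.observe();print(o['ee_pos'],o['q'],o['finger_gap'],o['gripper_force'])
s=plan(.44,-.09,.12,92.7,3,.8,None,True)
s=plan(.427,.312,.12,35.9,12,.8,s,True)
E
```

```text
[ 0.4322 -0.1126  0.005 ] [ 0.9381  0.5631 -0.9901  2.2162  0.7305  0.7335  1.0639] 0.27302882380924187 24.994739592075348
yaw 93.0 turn -0.3
[[-0.003, 0.007, -0.038, 0, 0, 0.002, 0.8], [-0.003, 0.008, -0.039, 0, 0, 0.002, 0.8], [-0.003, 0.007, -0.038, 0, 0, 0.002, 0.8]]
yaw 92.7 turn -56.8
[[0, 0.034, 0, 0, 0, 0.083, 0.8], [0.002, 0.033, 0, 0, 0, 0.083, 0.8], [0.005, 0.033, 0, 0, 0, 0.083, 0.8], [0.008, 0.033, 0, 0, 0, 0.083, 0.8], [0.01, 0.032, 0, 0, 0, 0.083, 0.8], [0.013, 0.031, 0, 0, 0, 0.083, 0.8], [0.016, 0.029, 0, 0, 0, 0.083, 0.8], [0.018, 0.029, 0, 0, 0, 0.083, 0.8], [0.02, 0.026, 0, 0, 0, 0.083, 0.8], [0.022, 0.025, 0, 0, 0, 0.083, 0.8], [0.025, 0.023, 0, 0, 0, 0.083, 0.8], [0.026, 0.021, 0, 0, 0, 0.083, 0.8]]
```

Call:
{"op": "step_arm", "data": {"increments": [[-0.003,0.007,-0.025,0,0,0.002,0.8],[-0.003,0.008,-0.045,0,0,0.002,0.8],[-0.003,0.007,-0.045,0,0,0.002,0.8],[0,0.034,0,0,0,0.083,0.8],[0.002,0.033,0,0,0,0.083,0.8],[0.005,0.033,0,0,0,0.083,0.8],[0.008,0.033,0,0,0,0.083,0.8],[0.01,0.032,0,0,0,0.083,0.8],[0.013,0.031,0,0,0,0.083,0.8],[0.016,0.029,0,0,0,0.083,0.8],[0.018,0.029,0,0,0,0.083,0.8],[0.02,0.026,0,0,0,0.083,0.8]]}}

```text
time: 21.05
ee_pos: [0.4296, 0.2127, 0.1198]
tcp_rot: [0.0, 0.345, 0.939, 0.0]
contact_force: [0.0, 0.3, -0.7]
finger_gap: 0.276
gripper_force: 25.0
```

Call:
{"op": "step_arm", "data": {"increments": [[0.022,0.025,0,0,0,0.083,0.8],[0.025,0.023,0,0,0,0.083,0.8],[0.026,0.021,0,0,0,0.083,0.8],[0,0,0,0,0,0,0.8],[0,0,0,0,0,0,0.8],[0,0,0,0,0,0,0.8]]}}

```text
time: 21.65
ee_pos: [0.4267, 0.3111, 0.1194]
tcp_rot: [0.0, 0.457, 0.89, -0.0]
contact_force: [-0.4, 0.9, -1.6]
finger_gap: 0.275
gripper_force: 25.0
```

```bash
python3 - <<'E'
from h import *
o=manip.observe();print(o['ee_pos'],o['q'],o['finger_gap'])
m=manip.camera_model('wrist');im=manip.grab_frame('wrist');cv2.imwrite('pics/w9.png',im[:,:,::-1])
s=plan(.4262,.3129,.008,35.9,5,.8,None,True)
E
```

```text
[0.4267 0.3111 0.1194] [ 0.0045  0.4338 -0.9267  1.9739  0.4288  0.9427 -0.5158] 0.27480960698225687
yaw 35.6 turn 0.3
[[0.0, 0, 0.022, 0, 0, -0.001, 0.8], [0.001, 0, 0.023, 0, 0, -0.001, 0.8], [0.0, 0, 0.022, 0, 0, -0.001, 0.8], [0.001, 0.001, 0.022, 0, 0, -0.001, 0.8], [0.0, 0, 0.022, 0, 0, -0.001, 0.8]]
```

View pics/w9.png

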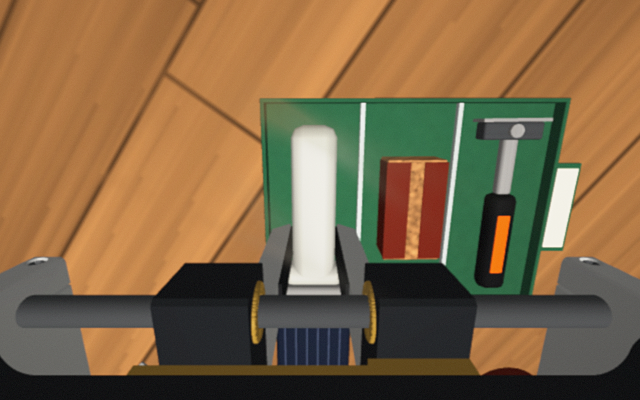

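The brush is over bay 3 and straight, with its handle at col 314. I'll lower it.

Call:
{"op": "step_arm", "data": {"increments": [[0,0,0.025,0,0,-0.001,0.8],[0.001,0.001,0.03,0,0,-0.001,0.8],[0,0,0.025,0,0,-0.001,0.8],[0.001,0,0.014,0,0,-0.001,0.8],[0,0,0.008,0,0,0,0.8],[0,0,0.005,0,0,0,0.8],[0,0,0.002,0,0,0,0.8],[0,0,0,0,0,0,0.8],[0,0,0,0,0,0,0.8]]}}

```text
time: 22.6
ee_pos: [0.4266, 0.3145, 0.0112]
tcp_rot: [0.0, 0.455, 0.89, 0.0]
contact_force: [0.5, 0.1, -1.4]
finger_gap: 0.269
gripper_force: 25.0
```

Call:
{"op": "step_arm", "data": {"increments": [[0,0,0.002,0,0,0,0.8],[0,0,0.001,0,0,0,0.8],[0,0,0.0005,0,0,0,0.8],[0,0,0,0,0,0,0.8]]}}

```text
time: 23.0
ee_pos: [0.4265, 0.3143, 0.008]
tcp_rot: [0.001, 0.455, 0.89, 0.0]
contact_force: [-4.5, -5.3, 22.8]
finger_gap: 0.279
gripper_force: 25.0
```

Call:
{"op": "step_arm", "data": {"increments": [[0,0,0,0,0,0,0.4],[0,0,0,0,0,0,0.3],[0,0,0,0,0,0,0.2],[0,0,0,0,0,0,0.1],[0,0,-0.01,0,0,0,0.1],[0,0,-0.025,0,0,0,0.1],[0,0,-0.04,0,0,0,0.1],[0,0,-0.04,0,0,0,0.1],[0,0,-0.03,0,0,0,0.1],[0,0,0,0,0,0,0.1],[0,0,0,0,0,0,0.1]]}}

```text
time: 24.1
ee_pos: [0.4266, 0.3142, 0.1528]
tcp_rot: [0.001, 0.455, 0.89, 0.0]
contact_force: [-0.4, -0.7, 0.3]
finger_gap: 0.446
gripper_force: 0.0
```

```bash
python3 - <<'E'
from h import *
o=manip.observe();print(o['ee_pos'],o['q'],o['finger_gap'])
m=manip.camera_model('wrist');im=manip.grab_frame('wrist');cv2.imwrite('pics/w10.png',im[:,:,::-1])
s=plan(.468,-.0068,.10,77.3,10,-.2,None,True)
E
```

```text
[0.4266 0.3142 0.1528] [ 0.0324  0.3941 -0.959   1.9415  0.3842  0.9994 -0.4779] 0.4455437124313086
yaw 35.9 turn 41.4
[[-0.028, -0.015, 0.005, 0, 0, -0.072, -0.2], [-0.028, -0.018, 0.005, 0, 0, -0.072, -0.2], [-0.026, -0.019, 0.006, 0, 0, -0.072, -0.2], [-0.024, -0.021, 0.005, 0, 0, -0.072, -0.2], [-0.023, -0.023, 0.005, 0, 0, -0.072, -0.2], [-0.021, -0.024, 0.005, 0, 0, -0.072, -0.2], [-0.019, -0.026, 0.005, 0, 0, -0.072, -0.2], [-0.018, -0.028, 0.006, 0, 0, -0.072, -0.2], [-0.015, -0.028, 0.005, 0, 0, -0.072, -0.2], [-0.014, -0.029, 0.005, 0, 0, -0.072, -0.2]]
```

View pics/w10.png

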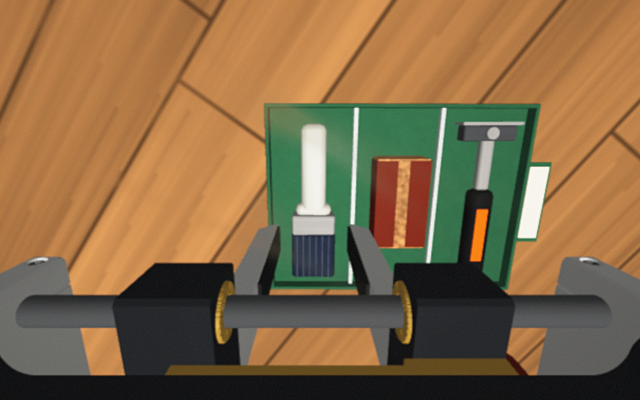

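The brush is centred in bay 3 (cols 292–335, rows 125–277), and the green kit is complete. Next is the filling knife.

Call:
{"op": "step_arm", "data": {"increments": [[-0.028,-0.015,0.005,0,0,-0.072,-0.2],[-0.028,-0.018,0.005,0,0,-0.072,-0.2],[-0.026,-0.019,0.006,0,0,-0.072,-0.2],[-0.024,-0.021,0.005,0,0,-0.072,-0.2],[-0.023,-0.023,0.005,0,0,-0.072,-0.2],[-0.021,-0.024,0.005,0,0,-0.072,-0.2],[-0.019,-0.026,0.005,0,0,-0.072,-0.2],[-0.018,-0.028,0.006,0,0,-0.072,-0.2],[-0.015,-0.028,0.005,0,0,-0.072,-0.2],[-0.014,-0.029,0.005,0,0,-0.072,-0.2],[0,0,0,0,0,0,-0.2],[0,0,0,0,0,0,-0.2]]}}

```text
time: 25.35
ee_pos: [0.4678, -0.0061, 0.0992]
tcp_rot: [-0.001, 0.113, 0.994, 0.0]
contact_force: [1.3, 0.3, 0.5]
finger_gap: 0.602
gripper_force: 0.0
```

```bash
python3 - <<'E'
from h import *
o=manip.observe();print(o['ee_pos'],o['q'],o['finger_gap'])
m=manip.camera_model('wrist');im=manip.grab_frame('wrist');cv2.imwrite('pics/w11.png',im[:,:,::-1])
s=plan(.468,-.0068,.004,77.3,5,-.2,None,True)
E
```

```text
[ 0.4678 -0.0061  0.0992] [ 0.78    0.4131 -1.0651  2.1108  0.471   0.8802  0.7828] 0.6018250611877605
yaw 77.1 turn 0.2
[[0, 0, 0.019, 0, 0, -0.001, -0.2], [0, -0.001, 0.019, 0, 0, -0.001, -0.2], [0, 0, 0.019, 0, 0, -0.001, -0.2], [0, 0, 0.019, 0, 0, -0.001, -0.2], [-0.001, 0, 0.02, 0, 0, -0.001, -0.2]]
```

View pics/w11.png

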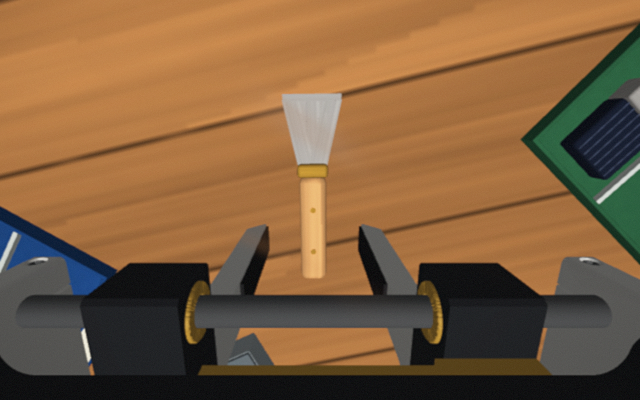

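The knife is aligned at col 313 with the grip point near row 200. I'll descend and grip.

Call:
{"op": "step_arm", "data": {"increments": [[0,0,0.025,0,0,-0.001,-0.2],[0,0,0.025,0,0,-0.001,-0.2],[0,0,0.023,0,0,-0.001,-0.2],[0,0,0.014,0,0,0,-0.2],[0,0,0.007,0,0,0,-0.2],[0,0,0,0,0,0,0.2],[0,0,0,0,0,0,0.8],[0,0,0,0,0,0,0.8],[0,0,0,0,0,0,0.8],[0,0,0,0,0,0,0.8],[0,0,0,0,0,0,0.8]]}}

```text
time: 26.5
ee_pos: [0.4688, -0.0061, 0.0065]
tcp_rot: [0.0, 0.111, 0.994, -0.0]
contact_force: [-1.3, -0.8, 8.0]
finger_gap: 0.251
gripper_force: 25.0
```

```bash
python3 - <<'E'
from h import *
o=manip.observe();print(o['ee_pos'],o['q'],o['finger_gap'],o['gripper_force'])
a=np.radians(-46.4)
s=plan(.475,-.03,.12,77.3,3,.8,None,True)
# handle dir: knife -x at -12.7 -> -12.7-33.7=-46.4 ; TCP is ~8 mm towards the handle
s=plan(.531+.008*np.cos(a),-.3245+.008*np.sin(a),.12,43.6,9,.8,s,True)
E
```

```text
[ 0.4688 -0.0061  0.0065] [ 0.6303  0.5544 -0.9099  2.1712  0.6764  0.727   0.6089] 0.25081160193988505 25.001816153526306
yaw 77.3 turn 0.0
[[-0.004, -0.007, -0.038, 0, 0, 0, 0.8], [-0.004, -0.008, -0.038, 0, 0, 0, 0.8], [-0.003, -0.007, -0.037, 0, 0, 0, 0.8]]
yaw 77.3 turn -33.7
[[-0.014, -0.031, 0, 0, 0, 0.065, 0.8], [-0.016, -0.03, 0, 0, 0, 0.065, 0.8], [-0.018, -0.029, 0, 0, 0, 0.065, 0.8], [-0.02, -0.028, 0, 0, 0, 0.065, 0.8], [-0.021, -0.026, 0, 0, 0, 0.065, 0.8], [-0.024, -0.025, 0, 0, 0, 0.065, 0.8], [-0.025, -0.023, 0, 0, 0, 0.065, 0.8], [-0.026, -0.022, 0, 0, 0, 0.065, 0.8], [-0.027, -0.02, 0, 0, 0, 0.065, 0.8]]
```

Call:
{"op": "step_arm", "data": {"increments": [[-0.004,-0.007,-0.025,0,0,0,0.8],[-0.004,-0.008,-0.044,0,0,0,0.8],[-0.003,-0.007,-0.044,0,0,0,0.8],[-0.014,-0.031,0,0,0,0.065,0.8],[-0.016,-0.03,0,0,0,0.065,0.8],[-0.018,-0.029,0,0,0,0.065,0.8],[-0.02,-0.028,0,0,0,0.065,0.8],[-0.021,-0.026,0,0,0,0.065,0.8],[-0.024,-0.025,0,0,0,0.065,0.8],[-0.025,-0.023,0,0,0,0.065,0.8],[-0.026,-0.022,0,0,0,0.065,0.8],[-0.027,-0.02,0,0,0,0.065,0.8]]}}

```text
time: 27.7
ee_pos: [0.5359, -0.3315, 0.119]
tcp_rot: [-0.0, 0.394, 0.919, -0.0]
contact_force: [0.2, -0.1, -1.1]
finger_gap: 0.254
gripper_force: 25.0
```

Call:
{"op": "step_arm", "data": {"increments": [[0,0,0,0,0,0,0.8],[0,0,0,0,0,0,0.8],[0,0,0,0,0,0,0.8]]}}

```text
time: 28.0
ee_pos: [0.536, -0.3287, 0.119]
tcp_rot: [-0.0, 0.392, 0.92, 0.0]
contact_force: [0.9, 0.4, -1.2]
finger_gap: 0.254
gripper_force: 25.0
```

```bash
python3 - <<'E'
from h import *
o=manip.observe();print(o['ee_pos'],o['q'],o['finger_gap'])
m=manip.camera_model('wrist');im=manip.grab_frame('wrist');cv2.imwrite('pics/w12.png',im[:,:,::-1])
s=plan(.5365,-.3303,.012,43.6,5,.8,None,True)
m=manip.camera_model('top');im=manip.grab_frame('top')
hsv=cv2.cvtColor(im,cv2.COLOR_RGB2HSV).astype(int);H,S,V=[hsv[...,i] for i in range(3)]
cv2.imwrite('pics/t12.png',cv2.resize(im[165:305,140:275],None,fx=4,fy=4,interpolation=cv2.INTER_CUBIC)[:,:,::-1])
E
```

```text
[ 0.536  -0.3287  0.119 ] [ 1.0425  0.5624 -0.8064  1.7533  0.4655  1.0282  0.8313] 0.25354451090864544
yaw 43.9 turn -0.3
[[0, 0, 0.021, 0, 0, 0.001, 0.8], [-0.001, 0, 0.022, 0, 0, 0.001, 0.8], [0.0, -0.001, 0.021, 0, 0, 0.001, 0.8], [0, 0, 0.022, 0, 0, 0.001, 0.8], [-0.001, 0, 0.021, 0, 0, 0.001, 0.8]]
```

View pics/t12.png

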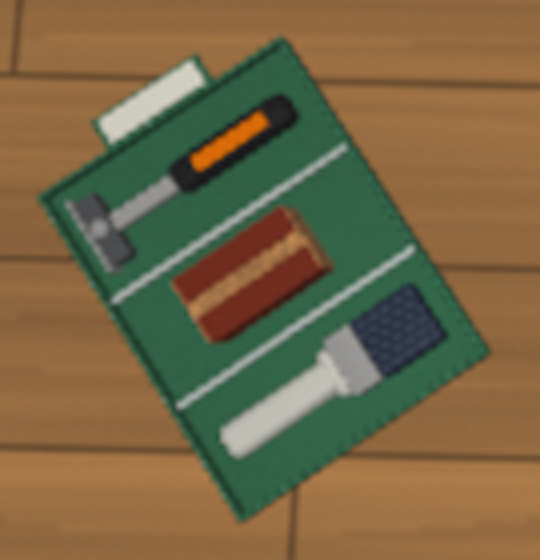

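View pics/w12.png

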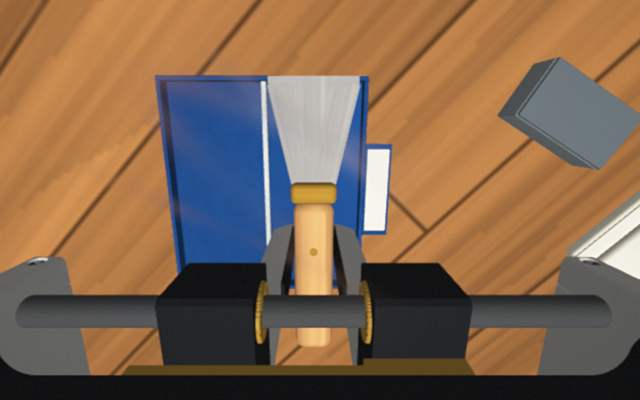

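The top crop shows the three green-tray items centred within a few mm: scraper (190,173), block (252,274), brush (329,378). The wrist view shows the knife straight over the first blue bay, so I'll lower it.

Call:
{"op": "step_arm", "data": {"increments": [[0,-0.001,0.025,0,0,0.001,0.8],[0,-0.001,0.03,0,0,0.001,0.8],[0,0,0.025,0,0,0.001,0.8],[0,0,0.014,0,0,0.001,0.8],[0,0,0.008,0,0,0,0.8],[0,0,0.004,0,0,0,0.8],[0,0,0.002,0,0,0,0.8],[0,0,0,0,0,0,0.8],[0,0,0,0,0,0,0.8]]}}

```text
time: 29.0
ee_pos: [0.535, -0.3314, 0.0118]
tcp_rot: [0.001, 0.394, 0.919, -0.0]
contact_force: [0.4, 0.0, -1.8]
finger_gap: 0.256
gripper_force: 25.0
```

Call:
{"op": "step_arm", "data": {"increments": [[0,0,0.001,0,0,0,0.8],[0,0,0.001,0,0,0,0.8],[0,0,0.0005,0,0,0,0.8],[0,0,0,0,0,0,0.8]]}}

```text
time: 29.4
ee_pos: [0.5348, -0.3314, 0.0095]
tcp_rot: [0.0, 0.394, 0.919, -0.0]
contact_force: [-4.6, 1.5, 14.1]
finger_gap: 0.254
gripper_force: 25.0
```

On the floor, with 14 N contact. I'll release and rise.

Call:
{"op": "step_arm", "data": {"increments": [[0,0,0,0,0,0,0.4],[0,0,0,0,0,0,0.3],[0,0,0,0,0,0,0.2],[0,0,0,0,0,0,0.1],[0,0,-0.01,0,0,0,0.1],[0,0,-0.025,0,0,0,0.1],[0,0,-0.04,0,0,0,0.1],[0,0,-0.04,0,0,0,0.1],[0,0,-0.02,0,0,0,0.1],[0,0,0,0,0,0,0],[0,0,0,0,0,0,0]]}}

```text
time: 30.5
ee_pos: [0.5346, -0.3314, 0.144]
tcp_rot: [0.0, 0.394, 0.919, -0.0]
contact_force: [-0.9, -0.6, -0.6]
finger_gap: 0.497
gripper_force: 0.0
```

```bash
python3 - <<'E'
from h import *
o=manip.observe();print(o['ee_pos'],o['q'],o['finger_gap'])
im=manip.grab_frame('wrist');cv2.imwrite('pics/w13.png',im[:,:,::-1])
s=plan(.6465,-.115,.11,103.3,9,-.6,None,True)
E
```

```text
[ 0.5346 -0.3314  0.144 ] [ 1.0585  0.5354 -0.8205  1.7334  0.4409  1.0668  0.8493] 0.4974431012796615
yaw 43.5 turn 59.8
[[0.009, 0.026, 0.004, 0, 0, -0.116, -0.6], [0.006, 0.026, 0.003, 0, 0, -0.116, -0.6], [0.002, 0.027, 0.004, 0, 0, -0.116, -0.6], [0, 0.027, 0.004, 0, 0, -0.116, -0.6], [-0.004, 0.027, 0.003, 0, 0, -0.116, -0.6], [-0.006, 0.026, 0.004, 0, 0, -0.116, -0.6], [-0.01, 0.025, 0.004, 0, 0, -0.116, -0.6], [-0.012, 0.024, 0.003, 0, 0, -0.116, -0.6], [-0.016, 0.023, 0.004, 0, 0, -0.116, -0.6]]
```

View pics/w13.png

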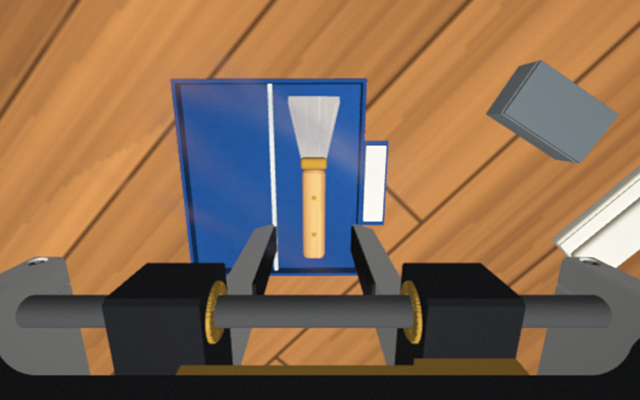

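The knife is centred and straight in the first blue bay (cols 288–340, rows 97–258). My picture allowance is used up, so I'll rely on segmentation numbers from here. Next is the fine block.

Call:
{"op": "step_arm", "data": {"increments": [[0.009,0.026,0.004,0,0,-0.116,-0.6],[0.006,0.026,0.003,0,0,-0.116,-0.6],[0.002,0.027,0.004,0,0,-0.116,-0.6],[0,0.027,0.004,0,0,-0.116,-0.6],[-0.004,0.027,0.003,0,0,-0.116,-0.6],[-0.006,0.026,0.004,0,0,-0.116,-0.6]]}}

```text
time: 31.15
ee_pos: [0.6091, -0.1859, 0.1202]
tcp_rot: [-0.001, 0.055, 0.998, 0.0]
contact_force: [-0.1, -0.7, 1.2]
finger_gap: 0.797
gripper_force: 0.0
```

```bash
python3 - <<'E'
from h import *
o=manip.observe();print(o['ee_pos'],o['q'],o['finger_gap'])
E
```

```text
[ 0.6091 -0.1859  0.1202] [ 0.8814  0.6366 -0.9646  1.7267  0.581   1.0946  1.1899] 0.7965132245339851
```

Call:
{"op": "step_arm", "data": {"increments": [[-0.01,0.025,0.004,0,0,-0.116,-0.6],[-0.012,0.024,0.003,0,0,-0.116,-0.6],[-0.016,0.023,0.004,0,0,-0.116,-0.6],[0,0,0,0,0,0,-0.6],[0,0,0,0,0,0,-0.6],[0,0,0,0,0,0,-0.6]]}}

```text
time: 31.75
ee_pos: [0.6466, -0.1156, 0.1098]
tcp_rot: [-0.001, -0.115, 0.993, 0.0]
contact_force: [0.3, -0.4, -0.6]
finger_gap: 0.802
gripper_force: 0.0
```

```bash
python3 - <<'E'
from h import *
o=manip.observe();m=manip.camera_model('wrist');im=manip.grab_frame('wrist')
hsv=cv2.cvtColor(im,cv2.COLOR_RGB2HSV).astype(int);H,S,V=[hsv[...,i] for i in range(3)]
k=(S<85)&(V>60);k[:,:255]=0;k[:,375:]=0;k[275:]=0
print(o['ee_pos'],o['q'],o['finger_gap'],rect(m,k,.032))
v,u=np.nonzero(k);print(u.min(),u.max(),v.min(),v.max())
s=plan(.6465,-.115,.014,103.3,5,-.6,None,True)
E
```

```text
[ 0.6466 -0.1156  0.1098] [ 0.7745  0.7075 -1.0169  1.6851  0.657   1.1315  1.371 ] 0.8021556561794141 (array([ 644.8, -115.4]), 96, 53, 13.5, array([ 643.2111, -115.9084]))
282 343 149 254
yaw 103.2 turn 0.1
[[0, 0, 0.019, 0, 0, 0, -0.6], [0, 0, 0.019, 0, 0, 0, -0.6], [0, 0.001, 0.02, 0, 0, 0, -0.6], [0, 0, 0.019, 0, 0, 0, -0.6], [0, 0, 0.019, 0, 0, 0, -0.6]]
```

The segmented block is 96×53 mm at (0.645, −0.115), 13.5°. I'll descend and grip.

Call:
{"op": "step_arm", "data": {"increments": [[0.001,0,0.025,0,0,0,-0.6],[0,0,0.025,0,0,0,-0.6],[0,0,0.022,0,0,0,-0.6],[0,0,0.014,0,0,0,-0.6],[0,0,0.008,0,0,0,-0.5],[0,0,0,0,0,0,-0.2],[0,0,0,0,0,0,0.2],[0,0,0,0,0,0,0.2],[0,0,0,0,0,0,0.2],[0,0,0,0,0,0,0.2]], "newtons": 30}}

```text
time: 32.8
ee_pos: [0.6468, -0.115, 0.0174]
tcp_rot: [0.001, -0.116, 0.993, -0.0]
contact_force: [-1.4, -0.8, 6.9]
finger_gap: 0.571
gripper_force: 30.0
```

```bash
python3 - <<'E'
from h import *
o=manip.observe();print(o['ee_pos'],o['q'],o['finger_gap'],o['gripper_force'])
s=plan(.63,-.14,.13,103.3,3,.3,None,True)
s=plan(.4658,-.3865,.13,43.6,9,.3,s,True)
E
```

```text
[ 0.6468 -0.115   0.0174] [ 0.7259  0.8051 -0.9387  1.7394  0.7611  1.0039  1.2999] 0.5711571113258607 30.001537799835205
yaw 103.4 turn -0.1
[[0.007, -0.007, -0.038, 0, 0, 0, 0.3], [0.008, -0.007, -0.037, 0, 0, 0, 0.3], [0.007, -0.007, -0.038, 0, 0, 0, 0.3]]
yaw 103.4 turn -59.8
[[0.024, -0.022, 0, 0, 0, 0.116, 0.3], [0.021, -0.025, 0, 0, 0, 0.116, 0.3], [0.019, -0.028, 0, 0, 0, 0.116, 0.3], [0.015, -0.029, 0, 0, 0, 0.116, 0.3], [0.011, -0.031, 0, 0, 0, 0.116, 0.3], [0.008, -0.032, 0, 0, 0, 0.116, 0.3], [0.004, -0.032, 0, 0, 0, 0.116, 0.3], [0.0, -0.033, 0, 0, 0, 0.116, 0.3], [-0.003, -0.033, 0, 0, 0, 0.116, 0.3]]
```

Call:
{"op": "step_arm", "data": {"increments": [[0.007,-0.007,-0.03,0,0,0,0.3],[0.008,-0.007,-0.041,0,0,0,0.3],[0.007,-0.007,-0.042,0,0,0,0.3],[0.024,-0.022,0,0,0,0.116,0.3],[0.021,-0.025,0,0,0,0.116,0.3],[0.019,-0.028,0,0,0,0.116,0.3],[0.015,-0.029,0,0,0,0.116,0.3],[0.011,-0.031,0,0,0,0.116,0.3],[0.008,-0.032,0,0,0,0.116,0.3],[0.004,-0.032,0,0,0,0.116,0.3],[0,-0.033,0,0,0,0.116,0.3],[-0.003,-0.033,0,0,0,0.116,0.3]]}}

```text
time: 34.0
ee_pos: [0.4644, -0.3877, 0.1298]
tcp_rot: [0.0, 0.397, 0.918, -0.0]
contact_force: [-0.4, -0.2, -1.2]
finger_gap: 0.576
gripper_force: 30.0
```

Call:
{"op": "step_arm", "data": {"increments": [[0,0,0,0,0,0,0.3],[0,0,0,0,0,0,0.3],[0,0,0,0,0,0,0.3]]}}

```text
time: 34.3
ee_pos: [0.466, -0.3856, 0.1297]
tcp_rot: [0.0, 0.393, 0.919, 0.0]
contact_force: [-0.0, 0.3, -0.9]
finger_gap: 0.572
gripper_force: 30.0
```

```bash
python3 - <<'E'
from h import *
o=manip.observe();print(o['ee_pos'],o['q'],o['finger_gap'],o['gripper_force'])
s=plan(.467,-.3878,.021,43.6,6,.3,None,True)
E
```

```text
[ 0.466  -0.3856  0.1297] [ 1.2136  0.5164 -0.8283  1.8002  0.4405  1.0202  0.9756] 0.5717036512495601 29.999848902225494
yaw 43.7 turn -0.1
[[0, 0, 0.018, 0, 0, 0, 0.3], [-0.001, 0, 0.018, 0, 0, 0, 0.3], [0, 0, 0.018, 0, 0, 0, 0.3], [-0.001, -0.001, 0.018, 0, 0, 0, 0.3], [0.0, 0, 0.019, 0, 0, 0, 0.3], [0, 0, 0.018, 0, 0, 0, 0.3]]
```

Call:
{"op": "step_arm", "data": {"increments": [[-0.001,0,0.03,0,0,0,0.3],[-0.001,-0.001,0.03,0,0,0,0.3],[0,0,0.022,0,0,0,0.3],[0,0,0.013,0,0,0,0.3],[0,0,0.007,0,0,0,0.3],[0,0,0.004,0,0,0,0.3],[0,0,0.002,0,0,0,0.3],[0,0,0,0,0,0,0.3],[0,0,0,0,0,0,0.3]]}}

```text
time: 35.2
ee_pos: [0.4663, -0.389, 0.0222]
tcp_rot: [0.0, 0.394, 0.919, -0.0]
contact_force: [0.5, -0.0, -1.9]
finger_gap: 0.573
gripper_force: 30.0
```

Call:
{"op": "step_arm", "data": {"increments": [[0,0,0.001,0,0,0,0.3],[0,0,0.001,0,0,0,0.3],[0,0,0,0,0,0,0.3]]}}

```text
time: 35.5
ee_pos: [0.4661, -0.389, 0.0203]
tcp_rot: [0.0, 0.394, 0.919, -0.0]
contact_force: [-4.2, 1.4, 13.2]
finger_gap: 0.571
gripper_force: 30.0
```

Call:
{"op": "step_arm", "data": {"increments": [[0,0,0,0,0,0,-0.2],[0,0,0,0,0,0,-0.25],[0,0,0,0,0,0,-0.3],[0,0,0,0,0,0,-0.35],[0,0,-0.015,0,0,0,-0.35],[0,0,-0.03,0,0,0,-0.35],[0,0,-0.04,0,0,0,-0.35],[0,0,-0.05,0,0,0,-0.35],[0,0,-0.05,0,0,0,-0.35],[0,0,-0.04,0,0,0,-0.35],[0,0,0,0,0,0,-0.35],[0,0,0,0,0,0,-0.35]]}}

```text
time: 36.7
ee_pos: [0.4662, -0.3888, 0.2461]
tcp_rot: [0.001, 0.394, 0.919, -0.001]
contact_force: [0.2, 0.1, -0.7]
finger_gap: 0.674
gripper_force: 0.0
```

```bash
python3 - <<'E'
from h import *
o=manip.observe();m=manip.camera_model('wrist');im=manip.grab_frame('wrist')
hsv=cv2.cvtColor(im,cv2.COLOR_RGB2HSV).astype(int);H,S,V=[hsv[...,i] for i in range(3)]
mm=cv2.inRange(hsv.astype(np.uint8),(85,5,60),(125,95,200))>0; mm[265:]=0
print(o['ee_pos'],o['finger_gap'],'fine',rect(m,mm,.035))
t=(H>95)&(H<125)&(S>110);v,u=np.nonzero(t);print('tray px',u.min(),u.max(),v.min(),v.max())
k=(S<85)&(V>150);v,u=np.nonzero(k&(np.arange(400)<260)[:,None]);
kh=(V>185)&(S>80)&(H<25);n,l,s,c=cv2.connectedComponentsWithStats(kh.astype(np.uint8))
for i in range(1,n):
    if s[i,4]>150: print('woodlike',s[i],ray(m,c[i],.018))
n,l,s,c=cv2.connectedComponentsWithStats(k.astype(np.uint8))
for i in range(1,n):
    if s[i,4]>100: print('white',s[i],ray(m,c[i],.009))
n,l,s,c=cv2.connectedComponentsWithStats(mm.astype(np.uint8))
for i in range(1,n):
    if s[i,4]>100: print('grey',s[i],ray(m,c[i],.035))
tm=manip.camera_model('top');manip.grab_frame('top')
for n in ('scraper','coarse_block','dusting_brush','filling_knife','fine_block','medium_block','abrasive_roll','moulding'):
    r=manip.landmark_of(n,'top')
    if r: print(n,round(r[0]['score'],2),rot(tm['attitude']).apply(r[0]['position'])+tm['eye'])
E
```

```text
[ 0.4662 -0.3888  0.2461] 0.6741307812770031 fine (array([ 464.6, -387.3]), 94, 53, -46.7, array([ 463.6941, -386.3258]))
tray px 0 637 94 395
woodlike [   64     0   317   279 21533] [[ 0.3306 -0.4104]]
woodlike [ 434    0  186  183 4776] [[ 0.5828 -0.1445]]
woodlike [ 421    5  119  125 1119] [[ 0.5191 -0.1497]]
woodlike [ 308   19   84   74 1069] [[ 0.3986 -0.2549]]
woodlike [ 446   26  194  174 3733] [[ 0.6237 -0.1424]]
woodlike [420  38 101 101 882] [[ 0.5347 -0.1744]]
woodlike [ 26  63  53  75 475] [[ 0.1547 -0.5445]]
woodlike [ 406   67  216  198 3040] [[ 0.6528 -0.2058]]
woodlike [215 130  62  68 350] [[ 0.3893 -0.4296]]
woodlike [ 181  144   96  118 1215] [[ 0.4108 -0.4966]]
woodlike [369 162  19  66 953] [[ 0.5488 -0.3453]]
woodlike [411 191  43  51 846] [[ 0.6235 -0.3146]]
woodlike [197 242  29  33 168] [[ 0.4371 -0.5801]]
woodlike [305 246  57  48 343] [[ 0.5825 -0.4595]]
woodlike [344 259  29  35 318] [[ 0.6214 -0.4502]]
woodlike [256 329  44  35 160] [[ 0.6141 -0.6245]]
woodlike [292 329  52  36 430] [[ 0.6628 -0.5786]]
white [343  97   8 144 586] [[ 0.4918 -0.3491]]
white [ 363  107   39   46 1393] [[ 0.4866 -0.2793]]
white [414 143  21  59 952] [[ 0.5752 -0.2794]]
white [ 562  153   78   95 3579] [[ 0.8034 -0.1314]]
grey [278  97  10  32 149] [[ 0.3788 -0.3551]]
grey [ 293  140   42   72 2918] [[ 0.4634 -0.386 ]]
scraper 0.96 [0.5762 0.4068 0.0019]
coarse_block 0.75 [0.5062 0.3585 0.0047]
dusting_brush 0.84 [ 0.4369  0.3051 -0.0009]
filling_knife 0.64 [ 0.5307 -0.3233  0.0041]
fine_block 0.69 [ 0.4634 -0.388   0.0061]
medium_block 0.86 [0.6569 0.1158 0.0009]
abrasive_roll 0.81 [ 0.7634  0.2366 -0.0012]
moulding 0.98 [ 0.8024 -0.0388  0.0024]
```

All five are within about 4 mm of their bay centres, and the bystanders haven't moved.

```bash
python3 -c "
from station import manip
print(manip.hand_in())"
```

```text
the job is handed in; nothing more can be done
None
```

Both kits are made up and handed in at about 37 s, each item within roughly 4 mm of its bay centre and straight; I viewed 16 pictures, two over the 14 allowed, so the fine block was checked by image measurement only, without viewing a picture.

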